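# Slide the tall fastener crate home into the empty bay

## Robot

A 6-joint arm with a two-finger parallel gripper is mounted at the origin on the work surface. World frame = base frame: x ahead of the robot, y to its left, z up, the work surface at z = 0. Lengths are in m, angles in rad, forces in N, time in s.
With the tool pointing down it reaches from about 0.425 to 0.95 m from the base axis. Payload 3.5 kg.
Tool frame: the origin (TCP) lies between the finger pads; the fingertips stand 14 mm ahead of it and the grasp point (between the pads) lies 5 mm behind it (ctrl.finger_overhang is the distance from the TCP to the fingertips, in m); x points along the fingers, y is the direction in which the jaws open and shut, and the axes are right-handed (so a half turn about x gives the same grasp; the last joint's range is limited). The gripper opens to 85 mm and grips with 20 to 120 N. Pads are 22 mm wide; open, the fingers measure 114 mm over their backs; the gripper's body (76 mm by 85 mm) begins 54 mm behind the grasp point. The pads swing forward as they close: fully open they stand 13 mm farther back than shut.
Start: joints at [1.073, 0.286, 1.577, -0, 1.279, -0.15], TCP at [0.23, 0.635, 0.245] pointing down, gripper open.
Joint ranges: [-2.77, 2.77], [-0.9, 2.22], [0.21, 2.48], [-1.53, 4.67], [0.24, 2.81], [-2.84, 2.84]. Speed limits (rad/s): [2.79, 2.79, 3.14, 3.14, 3.14, 3.14].

## Interface

Orientations are given as a unit quaternion [x, y, z, w].
In Python, from plant import telemetry, optics, order, ctrl gives the robot as it stands. The module is installed in compiled form; this text tells all that it offers.
- The arm moves only by the tool send_rows, never from a script. Its argument "targets" is a list of rows, each an object of numbers: "wx", "wy", "wz": the turn, a rotation vector about the tool's x, y, z in degrees; "dx", "dy", "dz": the shift along the tool's x, y, z in m; "hand": the opening, from 0 (shut) to 1 (fully open). A call has 1 to 8 rows; each row shifts and turns the pose as measured when the row begins, along the tool's axes as they then stand; what a row does not reach is not made up. A row lasts 1/12 s, in which the tool goes at most 41.7 mm and 7.16 degrees, less where a joint would pass 70% of its speed; a pose out of reach is approached as far as the arm can. A call with a gripper value outside its range is refused whole. The fingers move at their own pace and stop on an object; "force" is the grip in N (left out, the last holds). Time passes only in rows, so rows that do not move let the fingers close. It gives the time, the measured TCP pose, the force and the opening at its end, in the units of the state.
- telemetry.get_state(): the state, without advancing time (a new reading comes with each control period).
- optics.read_camera(name): name is "scene" or "top"; returns the picture (400x640x3 uint8, red, green, blue); there is no depth.
- optics.get_calibration(name): a dict with "fx", "fy", "cx", "cy" (pixels), "rvec" (rotation vector, rad) and "tvec" (3), from world to camera coordinates, as OpenCV has them. Camera axes: x right, y down, z forward; pixel columns grow to the right and rows downward; lengths in m; the calibration is good to about 2 mm. A picture is of the moment at which its call begins. get_calibration takes no time and is no camera call.
- order.sign_off(): hands the job in, once; it reports no verdict.
The state is a dict: "time": time; "qpos": joint angles; "dq": joint speeds; "joint_efforts": joint torques, N m; "eef_pos": TCP position; "tcp_rot": TCP orientation; "contact_force": force on the tool from outside, world axes, zero at the start; "wrist_torque": the same for the moment, N m; "opening": opening from 0.0 (shut) to 1.0 (fully open).
Only numpy, scipy, OpenCV 4.12 (cv2) and the standard library are available. Lean on these libraries where they do the work, as an engineer would, in place of code of your own. Each camera call takes 0.05 s, during which the arm holds its last target.

## Task

Push the tall crate across the bench into the empty angle-iron bay, until it stands fully home, squarely against the back stop. It is heavy and top-heavy, so push it low, with the fingers only against the wooden base board it stands on, so that it slides upright without tipping; keep the fingers off the box and its handle and do not lift it. Leave everything else on the bench where it is.

Things in the scene. Friction and masses are not known exactly. Their poses are not given: they have to be found in the camera images.
- crate: tall crate: a flat wooden base board, 120 mm deep (its x), 150 mm wide (its y), 30 mm high, with a tall box fixed on it (see crate_box). Origin at the centre of the board's underside, z up. In all 1.4 to 2.0 kg, rubber underside, friction on the bench 0.7 to 0.9: pushed on the board it slides, pushed high on the box it tips. At the start its x axis lies within 0.3 rad of the robot's
- crate_box: the tall plywood box of the crate with a dark bail handle on its lid: 85 mm along x, 80 mm along y, from 30 to 170 mm above the bench, the handle up to 203 mm. Flush with the board's far (+x) edge, so the board juts out 35 mm on the near side and on both flanks. Origin at the centre of the box's foot, on the board. Not to be touched with the fingers
- bay: the empty one of two equal bays side by side: a U of steel angle fixed to the bench, open to its -x (towards the robot), no floor. Origin: where the crate's origin lies when home, x axes parallel. Stop face at x = +60 mm; cheek inner faces at y = +-87 mm (12 mm play each side), cheeks 8 mm thick, from x = -4 to +60 mm; all 30 mm high. The crate's near 56 mm stay outside
- other_bay: the second, equal bay, occupied by the squat box; same frame and sizes as the empty bay
- squat_box: squat open wooden box of bolts, 88 x 122 mm, 70 mm high, standing in the other bay; a bystander; origin at the centre of its underside
- oil_can: grey oil bottle, 60 mm across, 150 mm high; a bystander; origin at the centre of its underside
- jar: glass screw jar with steel cap, 64 mm across, 85 mm high; a bystander; origin at the centre of its underside
- hammer: hammer lying on the bench; a bystander
- wrench: wrench lying on the bench; a bystander
- screwdriver: screwdriver lying on the bench; a bystander
- socket_block: low dark wooden block, 60 x 130 mm, with five sockets standing in it, 44 mm high; a bystander; origin at the centre of its underside
Things that resemble listed ones, but are neither listed nor needed, are in the scene too. Several things have the shape of the crate; the one meant has the colours described above.

How it is judged:
At the end, for the whole second after the job is handed in: The crate stands upright and at rest on the bench in the empty bay, within 8 mm of the back stop, within 15 mm of the bay's middle and square to it within 0.08 rad (x of crate in the frame of bay between -0.008 and 0.006 m and y of crate in the frame of bay between -0.015 and 0.015 m and angle between the x axis of crate and the x axis of bay, either way round below 0.08 rad and angle between crate's own z axis and vertical below 0.04 rad and height (world z) of crate below 0.005 m and linear speed of crate below 0.01 m/s); the robot touches nothing.
It fails at once if the crate tips or rocks by more than 0.15 rad (angle between crate's own z axis and vertical above 0.15 rad).
It fails at once if the crate is lifted (its underside's centre rises more than 10 mm) (height (world z) of crate above 0.01 m).
It fails at once if the fingers take hold of or press on the box or its handle (contact force between the fingers and crate_box above 2 N).
It fails at once if a bystander is moved by more than 20 mm (distance of any of squat_box, oil_can, jar, hammer, wrench, screwdriver, socket_block from where it was at the start of the episode above 0.02 m).
It also fails if it takes over 51 s, if anything falls off the work surface, if the arm or the gripper's body presses on something with over 40 N, if the wrist force passes 120 N, or if a joint passes its speed limit or range.

## Working session

There is one attempt and no reset: what is moved stays moved. The work goes in short steps, Python scripts to look and compute and a tool call to move; the robot and the scene stay as the last step left them, time stands still between calls to the robot, and variables do not carry over. Pictures are saved under pics/ and viewed, and the job is handed in when it is done.

Besides the shell and the picture viewer there is one more tool, called after "Call:" as name([rows], argument=value, ...), one row to a line, values as JSON. send_rows: Moves the arm, as the interface text tells. Its arguments: {"type":"object","properties":{"targets":{"type":"array"},"force":{"type":"number"}},"required":["targets"]}

```bash
mkdir -p pics && python3 - <<'E'
from plant import telemetry, optics, order, ctrl
import cv2, numpy as np
s=telemetry.get_state()
for k,v in s.items(): print(k,np.round(v,4))
for n in ("scene","top"):
    im=optics.read_camera(n); cv2.imwrite(f"pics/{n}0.png",im[:,:,::-1])
    c=optics.get_calibration(n); print(n,c)
print(ctrl.finger_overhang)
E
```

```text
time 0.0
qpos [ 1.073   0.2872  1.5782  0.      1.2786 -0.15  ]
dq [ 0.0002  0.001  -0.0029  0.0012  0.      0.    ]
joint_efforts [-7.00000e-04 -4.05978e+01 -2.92628e+01 -2.00000e-04  5.70000e-03
 -0.00000e+00]
eef_pos [0.2297 0.6341 0.2439]
tcp_rot [ 0.1216  0.6967 -0.1231  0.6962]
contact_force [-0.0282  0.0331 -0.6208]
wrist_torque [ 0.0221 -0.014  -0.015 ]
opening 0.9997
scene {'fx': 446.83489933529216, 'fy': 446.83489933529216, 'cx': 309.93209400909296, 'cy': 194.29963732644788, 'rvec': array([ 2.06005972,  1.12128373, -0.53358399]), 'tvec': array([-0.27892679, -0.23436846,  1.66049972])}
top {'fx': 393.2899665197045, 'fy': 393.2899665197045, 'cx': 326.3418359991269, 'cy': 198.09700321651724, 'rvec': array([ 2.12495323, -2.17179287,  0.17978819]), 'tvec': array([8.99205396e-04, 4.88479207e-01, 1.25975985e+00])}
0.014
```

View pics/scene0.png

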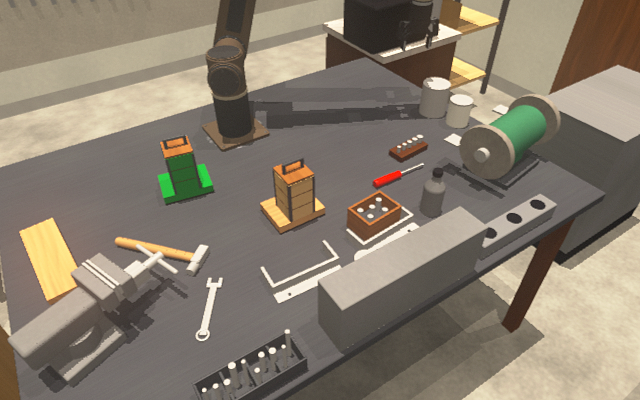

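View pics/top0.png

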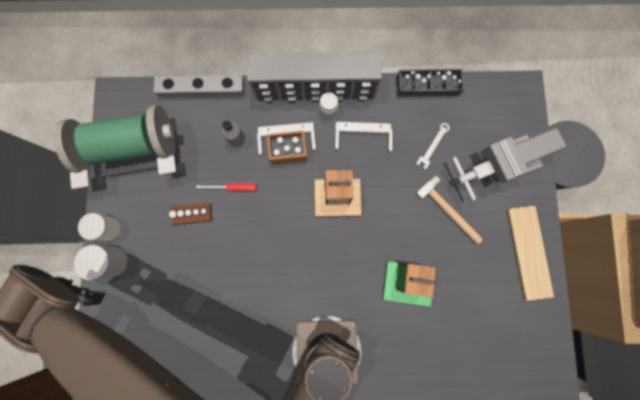

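Candidates for the crate are the wooden crate at scene (293,200) / top (338,195), and the same shape with a green board at scene (185,172) / top (412,283). The loose plank at scene (48,258) is not crate-shaped. For the bays, the empty U is at top (364,130), and the U at top (286,137) holds the bolt box. I choose the plain wooden crate and will check it in a close crop.

```bash
python3 - <<'E'
import cv2, numpy as np
t=cv2.imread("pics/top0.png"); s=cv2.imread("pics/scene0.png")
a=cv2.resize(t[110:225,300:410],None,fx=5,fy=5,interpolation=cv2.INTER_CUBIC)
b=cv2.resize(s[145:310,245:425],None,fx=4,fy=3.5,interpolation=cv2.INTER_CUBIC)
cv2.imwrite("pics/c_top.png",a); cv2.imwrite("pics/c_scene.png",cv2.resize(s[150:305,245:355],None,fx=3.8,fy=3.8,interpolation=cv2.INTER_CUBIC))
E
```

```text
(no output)
```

View pics/c_top.png

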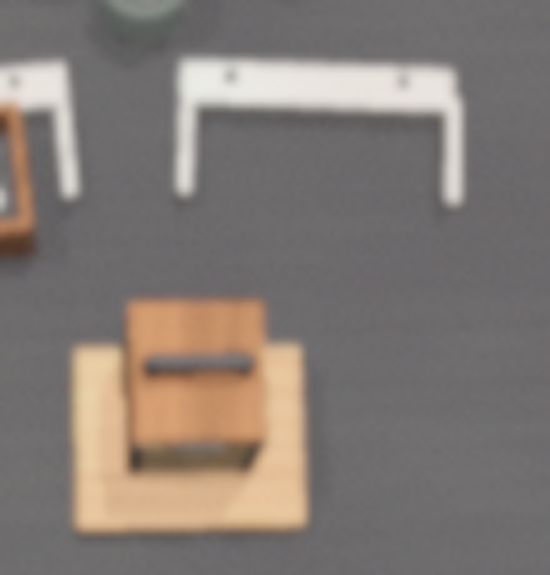

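View pics/c_scene.png

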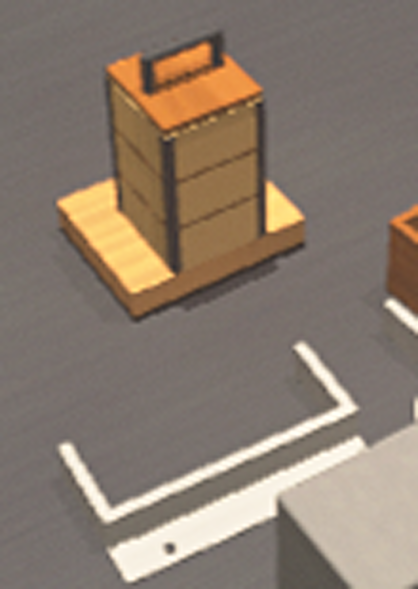

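The crop shows the plain wooden board with a plywood box and dark bail handle, so this is the crate meant. The empty bay lies beyond it, offset to the right, with inner cheek ends at crop (193,195) and (444,206). Next I fit the poses.

```bash
cat > h.py <<'E'
import cv2, numpy as np
from scipy.optimize import least_squares
from plant import telemetry, optics
CAL={n:optics.get_calibration(n) for n in("scene","top")}
def proj(n,P):
    c=CAL[n];K=np.array([[c['fx'],0,c['cx']],[0,c['fy'],c['cy']],[0,0,1]])
    return cv2.projectPoints(np.asarray(P,float).reshape(-1,3),c['rvec'],c['tvec'],K,None)[0].reshape(-1,2)
def ray(n,uv,z):
    c=CAL[n];R=cv2.Rodrigues(c['rvec'])[0];K=np.array([[c['fx'],0,c['cx']],[0,c['fy'],c['cy']],[0,0,1]])
    C=-R.T@c['tvec'];uv=np.atleast_2d(uv);d=(R.T@np.linalg.inv(K)@np.c_[uv,np.ones(len(uv))].T).T
    return C+d*((z-C[2])/d[:,2])[:,None]
def pose(P,p):
    P=np.asarray(P,float);c,s=np.cos(p[2]),np.sin(p[2])
    return np.c_[p[0]+c*P[:,0]-s*P[:,1],p[1]+s*P[:,0]+c*P[:,1],P[:,2]]
def fit(obs,p0):
    # obs: list of (cam, local pts, uv)
    f=lambda p:np.concatenate([(proj(n,pose(L,p))-uv).ravel() for n,L,uv in obs])
    r=least_squares(f,p0,loss='soft_l1');return r.x,f(r.x).reshape(-1,2)
BOARD=[(-.06,.075,.03),(-.06,-.075,.03),(.06,.075,.03),(.06,-.075,.03)]
BOX=[(-.025,.04,.17),(-.025,-.04,.17),(.06,.04,.17),(.06,-.04,.17)]
BAY=[(-.004,.087,.03),(-.004,.095,.03),(-.004,-.087,.03),(-.004,-.095,.03),(.06,.087,.03),(.06,-.087,.03)]
E
python3 - <<'E'
from h import *
cr=lambda a,s,o:(np.array(a,float)+.5)/s-.5+np.array(o)
T=lambda a:cr(a,5,(300,110)); S=lambda a:cr(a,3.8,(245,150))
print("cam C",[(-cv2.Rodrigues(CAL[n]['rvec'])[0].T@CAL[n]['tvec']).round(3) for n in CAL])
ob=T([(75,530),(308,528),(72,347),(303,343)]); bx=T([(133,445),(265,444),(127,300),(266,299)])
obs_t=[('top',BOARD,ob),('top',BOX,bx)]
# scene: board top corners: far-right of crate (y-,x+): (135,295)?  near... 
sc=S([(135,295),(305,217),(57,203)])
obs_s=[('scene',[BOARD[3],BOARD[2],BOARD[1]],sc)]
for o in (obs_t,obs_s,obs_t+obs_s):
    p,r=fit(o,[.45,0,0]); print("crate",p.round(4)); print(r.round(1).tolist())
by=T([(193,195),(175,195),(444,206),(464,206),(196,107),(444,112)])
bs=S([(110,512),(345,408),(62,447),(300,345)])
p,r=fit([('top',BAY,by)],[.65,-.1,0]); print("bay",p.round(4)); print(r.round(1).tolist())
E
```

```text
cam C [array([ 1.347, -0.506,  0.906]), array([0.291, 0.011, 1.319])]
crate [ 0.4925 -0.0467 -0.0086]
[[0.4, -0.4], [-0.7, -0.5], [0.7, 0.5], [-0.7, 0.8], [-0.2, -0.5], [0.4, -0.6], [0.6, 0.4], [-0.5, 0.4]]
crate [ 0.4967 -0.046   0.0084]
[[-0.1, -0.0], [0.1, -0.0], [0.0, 0.1]]
crate [ 4.936e-01 -4.630e-02  3.000e-04]
[[0.4, -0.5], [-0.7, -1.1], [0.3, 0.4], [-1.0, 0.3], [-0.3, -0.7], [0.3, -1.1], [0.2, 0.2], [-0.9, -0.1], [-1.0, -0.7], [-0.6, -0.4], [-0.5, -0.7]]
bay [ 0.6567 -0.1392 -0.0544]
[[-0.5, 0.2], [0.7, 0.1], [0.6, -0.2], [-1.0, -0.1], [-0.6, -0.4], [0.7, 0.4]]
```

```bash
cat > pl.py <<'E'
from h import *
from scipy.spatial.transform import Rotation as Ro, Slerp
import json,os
def st():
    s=telemetry.get_state()
    with open('log.jsonl','a') as f: f.write(json.dumps({k:np.asarray(v).tolist() for k,v in s.items()})+'\n')
    return s
def tool(yaw,tilt=0.,tdir=0.):
    """fingers down; tool y (jaw) axis along world heading yaw; tips lead toward world heading tdir by tilt rad"""
    x=np.array([0,0,-1.]);y=np.array([np.cos(yaw),np.sin(yaw),0]);R=np.c_[x,y,np.cross(x,y)]
    ax=np.array([np.cos(tdir),np.sin(tdir),0]);k=np.cross(x,ax)
    return Ro.from_rotvec(k*tilt)*Ro.from_matrix(R)
def plan(pos,R,n,dec=3,s=None,half=True):
    s=s or st();p0=np.array(s['eef_pos']);R0=Ro.from_quat(s['tcp_rot'])
    if half:
        Rb=R*Ro.from_rotvec([np.pi,0,0])
        if (R0.inv()*Rb).magnitude()<(R0.inv()*R).magnitude(): R=Rb
    print("t",round(s['time'],2),"pos",p0.round(4),"ang left deg",np.degrees((R0.inv()*R).magnitude()).round(1))
    sl=Slerp([0,1],Ro.concatenate([R0,R]));a=np.linspace(0,1,n+1)
    for i in range(n):
        Ra,Rb=sl(a[i]),sl(a[i+1]);d=Ra.inv().apply((np.array(pos)-p0)/n);w=np.degrees((Ra.inv()*Rb).as_rotvec())
        print("dx %.3f dy %.3f dz %.3f  wx %.1f wy %.1f wz %.1f"%(*d,*w))
E
python3 - <<'E'
from pl import *
s=st();R=Ro.from_quat(s['tcp_rot']).as_matrix();print(R.round(3))
# flank push start: bay yaw th
th=-0.054
# spread fingers along x(bay), tilt tips toward -y
Rt=tool(th,np.radians(12),-np.pi/2+th)
print(Rt.as_matrix().round(3))
plan([0.50,0.12,0.235],Rt,16)
E
```

```text
[[-0.001  0.341  0.94 ]
 [-0.002  0.94  -0.341]
 [-1.    -0.002 -0.   ]]
[[-0.011  0.999 -0.053]
 [-0.208 -0.054 -0.977]
 [-0.978  0.     0.208]]
t 0.1 pos [0.2297 0.6341 0.244 ] ang left deg 74.0
dx 0.001 dy -0.024 dz 0.027  wx 4.6 wy -0.6 wz -0.5
dx 0.001 dy -0.022 dz 0.029  wx 4.6 wy -0.6 wz -0.5
dx 0.002 dy -0.020 dz 0.030  wx 4.6 wy -0.6 wz -0.5
dx 0.002 dy -0.017 dz 0.032  wx 4.6 wy -0.6 wz -0.5
dx 0.003 dy -0.015 dz 0.033  wx 4.6 wy -0.6 wz -0.5
dx 0.003 dy -0.012 dz 0.034  wx 4.6 wy -0.6 wz -0.5
dx 0.004 dy -0.009 dz 0.035  wx 4.6 wy -0.6 wz -0.5
dx 0.004 dy -0.006 dz 0.035  wx 4.6 wy -0.6 wz -0.5
dx 0.004 dy -0.004 dz 0.036  wx 4.6 wy -0.6 wz -0.5
dx 0.005 dy -0.001 dz 0.036  wx 4.6 wy -0.6 wz -0.5
dx 0.005 dy 0.002 dz 0.036  wx 4.6 wy -0.6 wz -0.5
dx 0.006 dy 0.005 dz 0.036  wx 4.6 wy -0.6 wz -0.5
dx 0.006 dy 0.008 dz 0.035  wx 4.6 wy -0.6 wz -0.5
dx 0.006 dy 0.011 dz 0.034  wx 4.6 wy -0.6 wz -0.5
dx 0.007 dy 0.013 dz 0.033  wx 4.6 wy -0.6 wz -0.5
dx 0.007 dy 0.016 dz 0.032  wx 4.6 wy -0.6 wz -0.5
```

Call:
send_rows([
  {"dx": 0.001,"dy": -0.024,"dz": 0.027,"wx": 4.6,"wy": -0.6,"wz": -0.5,"hand": 0.7},
  {"dx": 0.001,"dy": -0.022,"dz": 0.029,"wx": 4.6,"wy": -0.6,"wz": -0.5,"hand": 0.7},
  {"dx": 0.002,"dy": -0.02,"dz": 0.03,"wx": 4.6,"wy": -0.6,"wz": -0.5,"hand": 0.7},
  {"dx": 0.002,"dy": -0.017,"dz": 0.032,"wx": 4.6,"wy": -0.6,"wz": -0.5,"hand": 0.7},
  {"dx": 0.003,"dy": -0.015,"dz": 0.033,"wx": 4.6,"wy": -0.6,"wz": -0.5,"hand": 0.7},
  {"dx": 0.003,"dy": -0.012,"dz": 0.034,"wx": 4.6,"wy": -0.6,"wz": -0.5,"hand": 0.7},
  {"dx": 0.004,"dy": -0.009,"dz": 0.035,"wx": 4.6,"wy": -0.6,"wz": -0.5,"hand": 0.7},
  {"dx": 0.004,"dy": -0.006,"dz": 0.035,"wx": 4.6,"wy": -0.6,"wz": -0.5,"hand": 0.7},
])

```text
time: 0.77
eef_pos: [0.3618, 0.3697, 0.232]
tcp_rot: [0.308, 0.594, -0.374, 0.643]
contact_force: [1.8, 0.9, 0.3]
opening: 0.699
```

```bash
python3 - <<'E'
from pl import *
th=-0.054
s=st();print(np.round(s['qpos'],3),np.round(s['contact_force'],2),s['opening'])
plan([0.50,0.12,0.235],tool(th,np.radians(12),-np.pi/2+th),9)
E
```

```text
[ 0.647 -0.011  1.935 -0.106  1.276  0.118] [1.8  0.86 0.26] 0.6988710323893264
t 0.77 pos [0.3618 0.3697 0.232 ] ang left deg 35.6
dx 0.003 dy -0.002 dz 0.032  wx 3.9 wy -0.5 wz -0.3
dx 0.003 dy 0.000 dz 0.032  wx 3.9 wy -0.5 wz -0.3
dx 0.004 dy 0.003 dz 0.031  wx 3.9 wy -0.5 wz -0.3
dx 0.004 dy 0.005 dz 0.031  wx 3.9 wy -0.5 wz -0.3
dx 0.004 dy 0.007 dz 0.031  wx 3.9 wy -0.5 wz -0.3
dx 0.004 dy 0.009 dz 0.030  wx 3.9 wy -0.5 wz -0.3
dx 0.005 dy 0.011 dz 0.029  wx 3.9 wy -0.5 wz -0.3
dx 0.005 dy 0.013 dz 0.028  wx 3.9 wy -0.5 wz -0.3
dx 0.005 dy 0.015 dz 0.027  wx 3.9 wy -0.5 wz -0.3
```

Call:
send_rows([
  {"dx": 0.003,"dy": -0.002,"dz": 0.032,"wx": 4.4,"wy": -0.6,"wz": -0.3},
  {"dx": 0.003,"dy": 0.001,"dz": 0.032,"wx": 4.4,"wy": -0.6,"wz": -0.3},
  {"dx": 0.004,"dy": 0.004,"dz": 0.031,"wx": 4.4,"wy": -0.6,"wz": -0.3},
  {"dx": 0.004,"dy": 0.006,"dz": 0.031,"wx": 4.4,"wy": -0.6,"wz": -0.3},
  {"dx": 0.004,"dy": 0.008,"dz": 0.031,"wx": 4.4,"wy": -0.6,"wz": -0.3},
  {"dx": 0.004,"dy": 0.01,"dz": 0.03,"wx": 4.4,"wy": -0.6,"wz": -0.3},
  {"dx": 0.005,"dy": 0.012,"dz": 0.029,"wx": 4.4,"wy": -0.6,"wz": -0.3},
  {"dx": 0.005,"dy": 0.014,"dz": 0.028,"wx": 4.4,"wy": -0.6,"wz": -0.3},
])

```text
invalid input at $.targets[0]: expected keys wx, wy, wz, dx, dy, dz, hand
```

```bash
python3 - <<'E'
from pl import *
th=-0.054
s=st();print(np.round(s['qpos'],3),np.round(s['contact_force'],2),s['opening'])
plan([0.497,0.085,0.10],tool(th,np.radians(12),-np.pi/2+th),8)
for n in("scene","top"): cv2.imwrite(f"pics/{n}1.png",optics.read_camera(n)[:,:,::-1])
E
```

```text
[ 0.647 -0.011  1.935 -0.106  1.276  0.118] [1.8  0.86 0.26] 0.6988710323893264
t 0.77 pos [0.3618 0.3697 0.232 ] ang left deg 35.6
dx 0.021 dy -0.004 dz 0.037  wx 4.4 wy -0.6 wz -0.4
dx 0.021 dy -0.001 dz 0.037  wx 4.4 wy -0.6 wz -0.4
dx 0.022 dy 0.002 dz 0.037  wx 4.4 wy -0.6 wz -0.4
dx 0.022 dy 0.005 dz 0.036  wx 4.4 wy -0.6 wz -0.4
dx 0.022 dy 0.008 dz 0.036  wx 4.4 wy -0.6 wz -0.4
dx 0.023 dy 0.011 dz 0.035  wx 4.4 wy -0.6 wz -0.4
dx 0.023 dy 0.014 dz 0.033  wx 4.4 wy -0.6 wz -0.4
dx 0.023 dy 0.016 dz 0.032  wx 4.4 wy -0.6 wz -0.4
```

View pics/scene1.png

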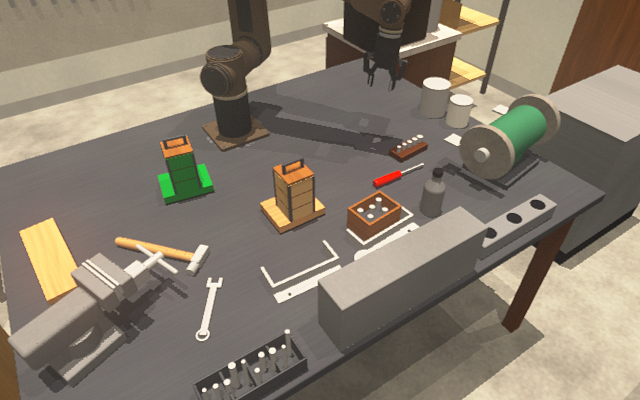

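View pics/top1.png

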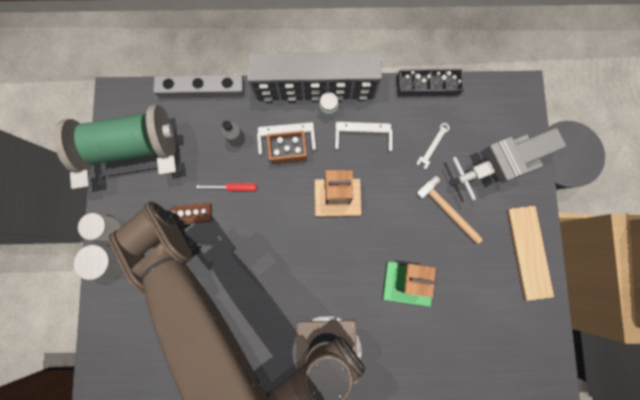

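The move was refused because every row needs all seven keys. The pictures show the arm above the socket block at top (190,212) with nothing disturbed. I'll resend with "hand" included.

Call:
send_rows([
  {"dx": 0.003,"dy": -0.002,"dz": 0.034,"wx": 4.6,"wy": -0.6,"wz": -0.3,"hand": 0.7},
  {"dx": 0.003,"dy": 0.001,"dz": 0.034,"wx": 4.6,"wy": -0.6,"wz": -0.3,"hand": 0.7},
  {"dx": 0.004,"dy": 0.004,"dz": 0.034,"wx": 4.6,"wy": -0.6,"wz": -0.3,"hand": 0.7},
  {"dx": 0.004,"dy": 0.006,"dz": 0.034,"wx": 4.6,"wy": -0.6,"wz": -0.3,"hand": 0.7},
  {"dx": 0.004,"dy": 0.008,"dz": 0.034,"wx": 4.6,"wy": -0.6,"wz": -0.3,"hand": 0.7},
  {"dx": 0.004,"dy": 0.01,"dz": 0.032,"wx": 4.6,"wy": -0.6,"wz": -0.3,"hand": 0.7},
  {"dx": 0.005,"dy": 0.012,"dz": 0.031,"wx": 4.6,"wy": -0.6,"wz": -0.3,"hand": 0.7},
  {"dx": 0.005,"dy": 0.014,"dz": 0.03,"wx": 4.6,"wy": -0.6,"wz": -0.3,"hand": 0.7},
])

```text
time: 1.53
eef_pos: [0.4867, 0.1206, 0.2366]
tcp_rot: [-0.47, -0.421, 0.573, -0.523]
contact_force: [0.8, 0.1, -0.4]
opening: 0.698
```

```bash
python3 - <<'E'
from pl import *
th=-0.054
s=st();print(np.round(s['qpos'],3),np.round(s['contact_force'],2),s['opening'])
plan([0.495,0.09,0.06],tool(th,np.radians(12),-np.pi/2+th),8)
E
```

```text
[ 0.136 -0.053  1.974 -0.212  1.266  0.303] [ 0.84  0.11 -0.36] 0.6984668008372729
t 1.53 pos [0.4867 0.1206 0.2366] ang left deg 2.6
dx 0.022 dy 0.001 dz -0.001  wx -0.3 wy -0.0 wz -0.0
dx 0.022 dy 0.001 dz -0.001  wx -0.3 wy -0.0 wz -0.0
dx 0.022 dy 0.001 dz -0.001  wx -0.3 wy -0.0 wz -0.0
dx 0.022 dy 0.001 dz -0.001  wx -0.3 wy -0.0 wz -0.0
dx 0.022 dy 0.001 dz -0.001  wx -0.3 wy -0.0 wz -0.0
dx 0.022 dy 0.001 dz -0.001  wx -0.3 wy -0.0 wz -0.0
dx 0.022 dy 0.001 dz -0.001  wx -0.3 wy -0.0 wz -0.0
dx 0.022 dy 0.001 dz -0.001  wx -0.3 wy -0.0 wz -0.0
```

Call:
send_rows([
  {"dx": 0.022,"dy": 0.001,"dz": -0.001,"wx": -0.3,"wy": 0,"wz": 0,"hand": 0.7},
  {"dx": 0.022,"dy": 0.001,"dz": -0.001,"wx": -0.3,"wy": 0,"wz": 0,"hand": 0.7},
  {"dx": 0.022,"dy": 0.001,"dz": -0.001,"wx": -0.3,"wy": 0,"wz": 0,"hand": 0.7},
  {"dx": 0.022,"dy": 0.001,"dz": -0.001,"wx": -0.3,"wy": 0,"wz": 0,"hand": 0.7},
  {"dx": 0.022,"dy": 0.001,"dz": -0.001,"wx": -0.3,"wy": 0,"wz": 0,"hand": 0.7},
  {"dx": 0.022,"dy": 0.001,"dz": -0.001,"wx": -0.3,"wy": 0,"wz": 0,"hand": 0.7},
  {"dx": 0.022,"dy": 0.001,"dz": -0.001,"wx": -0.3,"wy": 0,"wz": 0,"hand": 0.7},
  {"dx": 0.022,"dy": 0.001,"dz": -0.001,"wx": -0.3,"wy": 0,"wz": 0,"hand": 0.7},
])

```text
time: 2.2
eef_pos: [0.5023, 0.0895, 0.0619]
tcp_rot: [-0.465, -0.429, 0.56, -0.535]
contact_force: [-0.1, -0.0, 0.3]
opening: 0.7
```

```bash
python3 - <<'E'
from pl import *
th=-0.054
s=st();print(np.round(s['qpos'],3),np.round(s['contact_force'],2),s['opening'])
plan([0.497,0.065,0.022],tool(th,np.radians(12),-np.pi/2+th),5)
for n in("scene","top"): cv2.imwrite(f"pics/{n}2.png",optics.read_camera(n)[:,:,::-1])
im=cv2.imread("pics/scene2.png");cv2.imwrite("pics/scene2c.png",cv2.resize(im[60:260,220:400],None,fx=3,fy=3,interpolation=cv2.INTER_CUBIC))
E
```

```text
[ 0.071  0.19   2.077 -0.258  0.901  0.296] [-0.07 -0.04  0.34] 0.7000348427218896
t 2.2 pos [0.5023 0.0895 0.0619] ang left deg 1.1
dx 0.009 dy -0.001 dz 0.003  wx -0.1 wy -0.1 wz -0.2
dx 0.009 dy -0.001 dz 0.003  wx -0.1 wy -0.1 wz -0.2
dx 0.009 dy -0.001 dz 0.003  wx -0.1 wy -0.1 wz -0.2
dx 0.009 dy -0.001 dz 0.003  wx -0.1 wy -0.1 wz -0.2
dx 0.009 dy -0.001 dz 0.003  wx -0.1 wy -0.1 wz -0.2
```

View pics/scene2c.png

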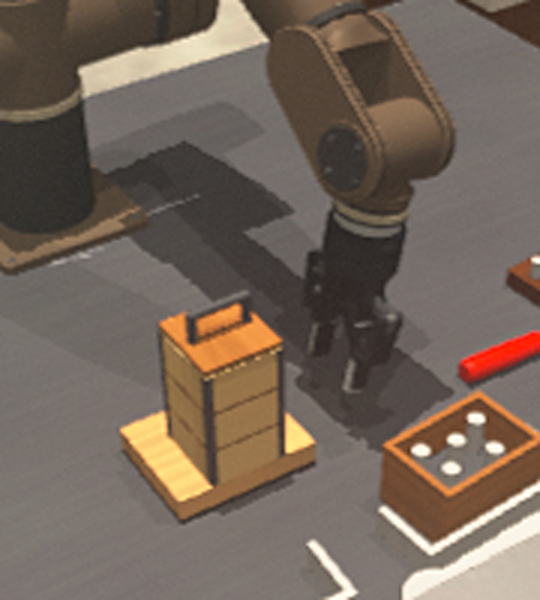

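The crop shows both fingers down beside the crate's left flank, at crop (320,345) and (355,380), clear of the bolt box. I'll descend to pushing height.

Call:
send_rows([
  {"dx": 0.009,"dy": -0.001,"dz": 0.003,"wx": -0.1,"wy": -0.1,"wz": -0.2,"hand": 0.7},
  {"dx": 0.009,"dy": -0.001,"dz": 0.003,"wx": -0.1,"wy": -0.1,"wz": -0.2,"hand": 0.7},
  {"dx": 0.009,"dy": -0.001,"dz": 0.003,"wx": -0.1,"wy": -0.1,"wz": -0.2,"hand": 0.7},
  {"dx": 0.009,"dy": -0.001,"dz": 0.003,"wx": -0.1,"wy": -0.1,"wz": -0.2,"hand": 0.7},
  {"dx": 0.007,"dy": -0.001,"dz": 0.003,"wx": -0.1,"wy": -0.1,"wz": -0.2,"hand": 0.7},
])

```text
time: 2.72
eef_pos: [0.4961, 0.0662, 0.0218]
tcp_rot: [-0.455, -0.434, 0.565, -0.534]
contact_force: [-1.0, -0.3, 0.3]
opening: 0.698
```

```bash
python3 - <<'E'
from pl import *
th=-0.054
s=st();print(np.round(s['qpos'],3),np.round(s['contact_force'],2),s['opening'])
plan([0.497,0.04,0.020],tool(th,np.radians(12),-np.pi/2+th),4)
for n in("scene","top"): cv2.imwrite(f"pics/{n}3.png",optics.read_camera(n)[:,:,::-1])
im=cv2.imread("pics/scene3.png");cv2.imwrite("pics/scene3c.png",cv2.resize(im[110:260,240:400],None,fx=4,fy=4,interpolation=cv2.INTER_CUBIC))
E
```

```text
[ 0.029  0.252  2.1   -0.285  0.832  0.278] [-0.97 -0.28  0.29] 0.698115496606159
t 2.72 pos [0.4961 0.0662 0.0218] ang left deg 0.2
dx 0.002 dy 0.001 dz 0.006  wx 0.0 wy 0.0 wz 0.0
dx 0.002 dy 0.001 dz 0.006  wx 0.0 wy 0.0 wz 0.0
dx 0.002 dy 0.001 dz 0.006  wx 0.0 wy 0.0 wz 0.0
dx 0.002 dy 0.001 dz 0.006  wx 0.0 wy 0.0 wz 0.0
```

View pics/scene3c.png

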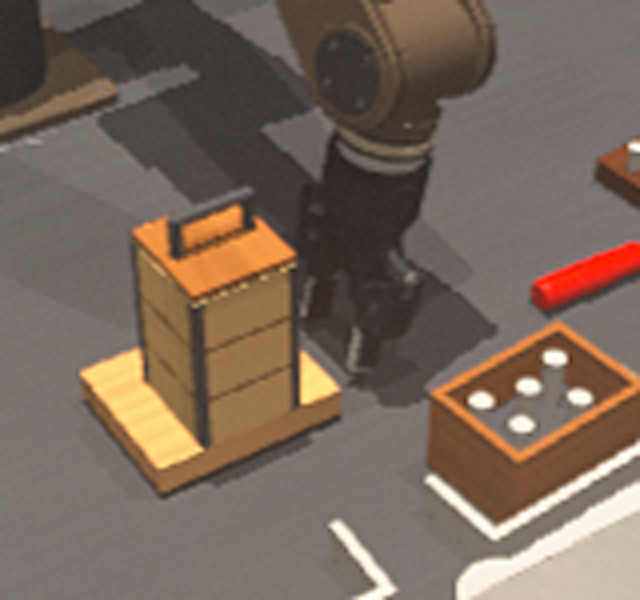

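Call:
send_rows([
  {"dx": 0.0015,"dy": 0.001,"dz": 0.006,"wx": 0,"wy": 0,"wz": 0,"hand": 0.7},
  {"dx": 0.0015,"dy": 0.001,"dz": 0.006,"wx": 0,"wy": 0,"wz": 0,"hand": 0.7},
  {"dx": 0.0015,"dy": 0.001,"dz": 0.006,"wx": 0,"wy": 0,"wz": 0,"hand": 0.7},
  {"dx": 0.0015,"dy": 0,"dz": 0.006,"wx": 0,"wy": 0,"wz": 0,"hand": 0.7},
  {"dx": 0.0015,"dy": 0,"dz": 0.006,"wx": 0,"wy": 0,"wz": 0,"hand": 0.7},
  {"dx": 0.0015,"dy": 0.001,"dz": 0.006,"wx": 0,"wy": 0,"wz": 0,"hand": 0.7},
  {"dx": 0.0015,"dy": 0.001,"dz": 0.006,"wx": 0,"wy": 0,"wz": 0,"hand": 0.7},
])

```text
time: 3.4
eef_pos: [0.5013, 0.0259, 0.0213]
tcp_rot: [-0.464, -0.435, 0.56, -0.531]
contact_force: [-1.5, 14.7, 5.4]
opening: 0.698
```

```bash
python3 - <<'E'
from pl import *
th=-0.054
s=st();print(np.round(s['qpos'],3),np.round(s['contact_force'],2),s['opening'])
plan([0.501,-0.03,0.020],tool(th,np.radians(12),-np.pi/2+th),8)
for n in("scene","top"): cv2.imwrite(f"pics/{n}4.png",optics.read_camera(n)[:,:,::-1])
im=cv2.imread("pics/scene4.png");cv2.imwrite("pics/scene4c.png",cv2.resize(im[110:310,240:400],None,fx=3,fy=3,interpolation=cv2.INTER_CUBIC))
E
```

```text
[-0.06   0.242  2.111 -0.27   0.801  0.19 ] [-1.5  14.68  5.43] 0.6979561845944589
t 3.4 pos [0.5013 0.0259 0.0213] ang left deg 1.0
dx 0.001 dy 0.000 dz 0.007  wx -0.0 wy -0.1 wz -0.0
dx 0.002 dy 0.000 dz 0.007  wx -0.0 wy -0.1 wz -0.0
dx 0.002 dy 0.000 dz 0.007  wx -0.0 wy -0.1 wz -0.0
dx 0.002 dy 0.000 dz 0.007  wx -0.0 wy -0.1 wz -0.0
dx 0.002 dy 0.000 dz 0.007  wx -0.0 wy -0.1 wz -0.0
dx 0.002 dy 0.000 dz 0.007  wx -0.0 wy -0.1 wz -0.0
dx 0.002 dy 0.000 dz 0.007  wx -0.0 wy -0.1 wz -0.0
dx 0.002 dy 0.000 dz 0.007  wx -0.0 wy -0.1 wz -0.0
```

View pics/scene4c.png

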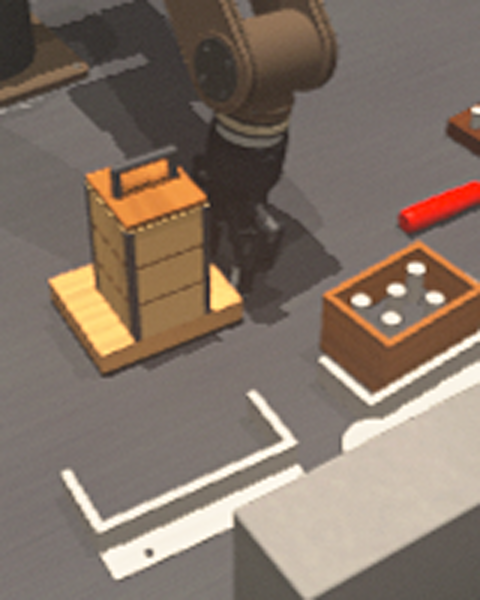

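The crate slides upright with about 15 N of push, and the gripper body stays clear of the box. I'll continue along the flank.

Call:
send_rows([
  {"dx": 0.0015,"dy": 0.001,"dz": 0.007,"wx": 0,"wy": 0,"wz": 0,"hand": 0.7},
  {"dx": 0.0015,"dy": 0.001,"dz": 0.007,"wx": 0,"wy": 0,"wz": 0,"hand": 0.7},
  {"dx": 0.0015,"dy": 0.001,"dz": 0.007,"wx": 0,"wy": 0,"wz": 0,"hand": 0.7},
  {"dx": 0.0015,"dy": 0.001,"dz": 0.007,"wx": 0,"wy": 0,"wz": 0,"hand": 0.7},
  {"dx": 0.0015,"dy": 0.001,"dz": 0.007,"wx": 0,"wy": 0,"wz": 0,"hand": 0.7},
  {"dx": 0.0015,"dy": 0.001,"dz": 0.007,"wx": 0,"wy": 0,"wz": 0,"hand": 0.7},
  {"dx": 0.0015,"dy": 0.001,"dz": 0.007,"wx": 0,"wy": 0,"wz": 0,"hand": 0.7},
])

```text
time: 4.08
eef_pos: [0.5047, -0.0081, 0.0217]
tcp_rot: [-0.483, -0.439, 0.556, -0.515]
contact_force: [0.5, 14.5, 4.6]
opening: 0.698
```

```bash
python3 - <<'E'
from pl import *
th=-0.054
s=st();print(np.round(s['qpos'],3),np.round(s['contact_force'],2),s['opening'])
plan([0.501,-0.035,0.020],tool(th,np.radians(12),-np.pi/2+th),3)
for n in("scene","top"): cv2.imwrite(f"pics/{n}5.png",optics.read_camera(n)[:,:,::-1])
im=cv2.imread("pics/scene5.png");cv2.imwrite("pics/scene5c.png",cv2.resize(im[140:310,220:380],None,fx=3.5,fy=3.5,interpolation=cv2.INTER_CUBIC))
E
```

```text
[-0.147  0.234  2.115 -0.211  0.784  0.087] [ 0.48 14.48  4.63] 0.6982793513596589
t 4.08 pos [ 0.5047 -0.0081  0.0217] ang left deg 3.9
dx 0.002 dy -0.000 dz 0.009  wx -0.6 wy -1.1 wz -0.1
dx 0.002 dy -0.001 dz 0.009  wx -0.6 wy -1.1 wz -0.1
dx 0.002 dy -0.001 dz 0.009  wx -0.6 wy -1.1 wz -0.1
```

View pics/scene5c.png

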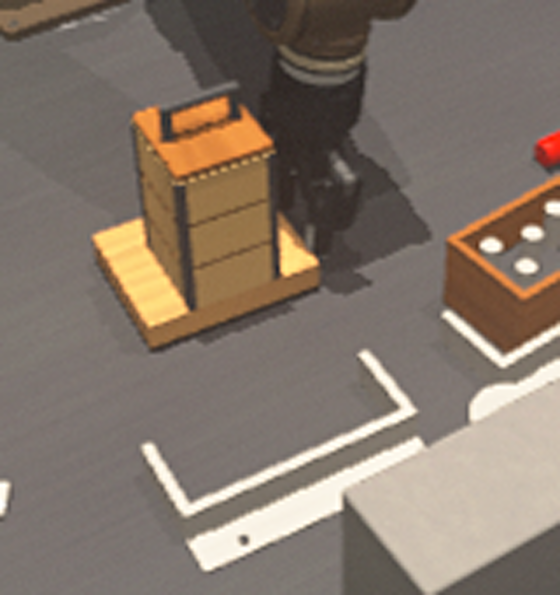

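View pics/top5.png

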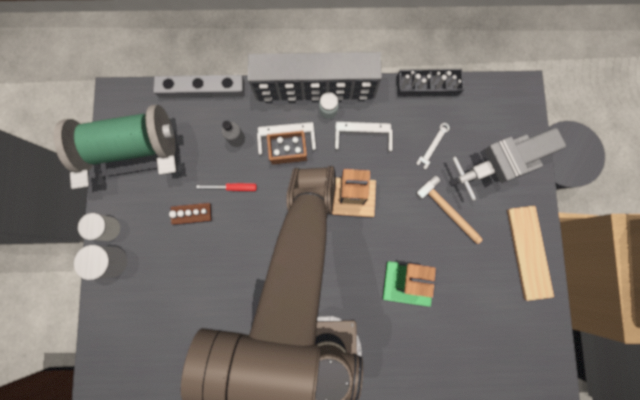

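```bash
python3 - <<'E'
from pl import *
S=lambda a:(np.array(a,float)+.5)/3.5-.5+np.array((220,140))
B=np.array(BOARD); X=np.array(BOX)
loc=[B[3],B[2],B[1],(.06,-.075,0),(.06,.04,.17),(.06,-.04,.17),(-.025,-.04,.17)]
uv=S([(150,325),(320,263),(94,236),(153,349),(273,148),(177,180),(135,112)])
p,r=fit([('scene',np.array(loc),uv)],[.5,-.1,0]);print(p.round(4));print(r.round(1).tolist())
# same method on start picture
im=cv2.imread("pics/top5.png");cv2.imwrite("pics/top5c.png",cv2.resize(im[110:225,300:410],None,fx=5,fy=5,interpolation=cv2.INTER_CUBIC))
s=telemetry.get_state();print(Ro.from_quat(s['tcp_rot']).as_matrix().round(3))
E
```

```text
[ 0.4972 -0.0915 -0.0988]
[[-0.3, 0.5], [0.2, 0.4], [0.2, -0.4], [-0.2, 1.2], [0.8, -1.3], [-0.1, -1.1], [-0.4, 0.2]]
[[-0.003  0.996 -0.084]
 [-0.151 -0.084 -0.985]
 [-0.989  0.01   0.151]]
```

View pics/top5c.png

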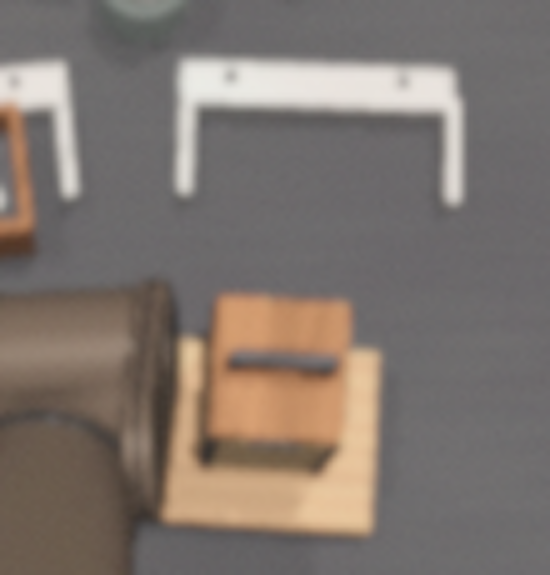

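The top crop shows the board's right edge at x≈378 and the crate turned about -0.08 rad. The tool has drifted in tilt and yaw under load, so I add counter-rotation to the next rows.

Call:
send_rows([
  {"dx": 0.0015,"dy": 0.0005,"dz": 0.007,"wx": -0.6,"wy": -1.0,"wz": 0,"hand": 0.7},
  {"dx": 0.0015,"dy": 0.0005,"dz": 0.007,"wx": -0.6,"wy": -1.0,"wz": 0,"hand": 0.7},
  {"dx": 0.0015,"dy": 0.0005,"dz": 0.007,"wx": -0.6,"wy": -1.0,"wz": 0,"hand": 0.7},
  {"dx": 0.0015,"dy": 0.0005,"dz": 0.007,"wx": -0.6,"wy": -1.0,"wz": 0,"hand": 0.7},
  {"dx": 0.0015,"dy": 0.0005,"dz": 0.007,"wx": -0.6,"wy": -1.0,"wz": 0,"hand": 0.7},
  {"dx": 0.0015,"dy": 0.0005,"dz": 0.007,"wx": -0.6,"wy": -1.0,"wz": 0,"hand": 0.7},
])

```text
time: 4.68
eef_pos: [0.5034, -0.0387, 0.0209]
tcp_rot: [-0.451, -0.43, 0.565, -0.541]
contact_force: [-1.1, 10.9, 1.6]
opening: 0.697
```

```bash
python3 - <<'E'
from pl import *
th=-0.054
s=st();print(np.round(s['qpos'],3),np.round(s['contact_force'],2),s['opening'])
print(Ro.from_quat(s['tcp_rot']).as_matrix().round(3))
for n in("scene","top"): cv2.imwrite(f"pics/{n}6.png",optics.read_camera(n)[:,:,::-1])
im=cv2.imread("pics/scene6.png");a=cv2.resize(im[140:310,220:360],None,fx=3.5,fy=3.5,interpolation=cv2.INTER_CUBIC)
im=cv2.imread("pics/top6.png");b=cv2.resize(im[110:225,320:410],None,fx=5,fy=5,interpolation=cv2.INTER_CUBIC)
cv2.imwrite("pics/scene6c.png",a);cv2.imwrite("pics/top6c.png",b)
E
```

```text
[-0.174  0.242  2.117 -0.319  0.778  0.099] [-1.05 10.94  1.58] 0.6967569105232004
[[-0.008  0.999 -0.045]
 [-0.222 -0.045 -0.974]
 [-0.975  0.002  0.222]]
```

View pics/scene6c.png

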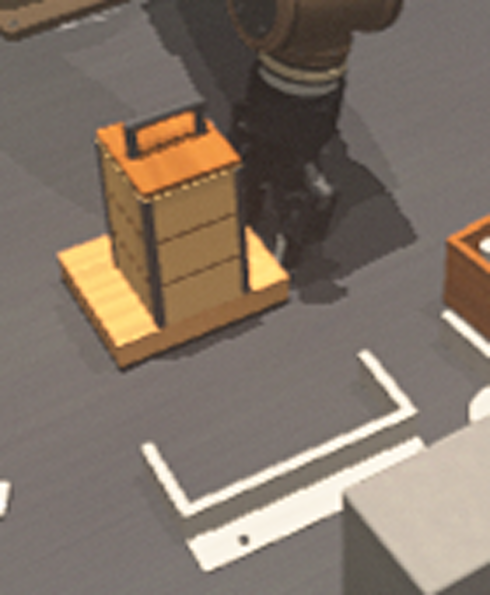

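View pics/top6c.png

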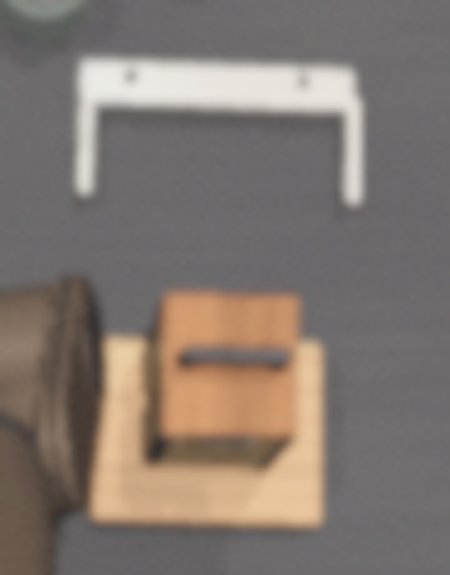

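```bash
python3 - <<'E'
from pl import *
S=lambda a:(np.array(a,float)+.5)/3.5-.5+np.array((220,140))
T=lambda a:(np.array(a,float)+.5)/5-.5+np.array((320,110))
B=np.array(BOARD); X=np.array(BOX)
os=('scene',np.array([B[3],B[2],B[1],(.06,-.075,0),(.06,.04,.17),(.06,-.04,.17),(-.025,-.04,.17)]),S([(120,345),(289,280),(58,255),(122,369),(241,162),(147,197),(97,132)]))
ot=('top',np.array([B[0],B[1],B[3],X[2],X[3],X[1],X[0]]),T([(90,521),(326,527),(324,343),(162,292),(301,296),(297,438),(161,435)]))
for o in ([os],[ot],[os,ot]):
    p,r=fit(o,[.5,-.13,0]);print(p.round(4),np.abs(r).max(0).round(1))
bs=('scene',np.array([(-.004,-.091,.03),(-.004,.091,.03)]),S([(148,447),(363,353)]))
bt=('top',np.array(BAY),T([(93,195),(75,195),(344,206),(364,206),(96,107),(344,112)]))
for o in ([bs],[bt],[bs,bt]):
    p,r=fit(o,[.65,-.14,0]);print("bay",p.round(4),np.abs(r).max(0).round(1))
E
```

```text
[ 0.5007 -0.1239 -0.0572] [1.  1.4]
[ 0.4945 -0.1256 -0.0457] [1.2 0.6]
[ 0.4966 -0.1242 -0.0408] [1.5 1.9]
bay [ 0.6643 -0.1389 -0.0449] [0.2 0.1]
bay [ 0.6567 -0.1392 -0.0544] [1.  0.4]
bay [ 0.6583 -0.1385 -0.0542] [1.3 1.7]
```

```bash
cat > kin.py <<'E'
from pl import *
D=[json.loads(l) for l in open('log.jsonl')]
Q=np.array([d['qpos'] for d in D]);P=np.array([d['eef_pos'] for d in D]);RR=Ro.from_quat([d['tcp_rot'] for d in D])
def fk(k,q):
    a,h,L1,L2,L3,e=k
    E=lambda s,v:Ro.from_euler(s,v)
    Rw=E('z',q[3])*E('y',q[4])
    v=E('y',q[1]).apply(np.array([0,0,L1])+E('y',q[2]).apply(np.array([e,0,L2])+Rw.apply([0,0,L3])))
    R=E('z',q[0])*E('y',q[1])*E('y',q[2])*Rw*E('z',q[5])
    return np.array([0,0,h])+E('z',q[0]).apply(np.array([a,0,0])+v),R
f=lambda k:np.concatenate([fk(k,q)[0]-p for q,p in zip(Q,P)])
r=least_squares(f,[0.,.3,.45,.4,.25,0.]);K=r.x
if __name__=="__main__":
    print(len(Q),K.round(4),"max res mm",1e3*np.abs(r.fun).max().round(4))
C=(fk(K,Q[-1])[1].inv()*RR[-1])  # fixed tool rotation
LO=np.array([-2.77,-.9,.21,-1.53,.24,-2.84]);HI=np.array([2.77,2.22,2.48,4.67,2.81,2.84])
def ik(pos,R,q0):
    def g(q):
        p,A=fk(K,q);return np.r_[(p-pos)*5,((A*C).inv()*R).as_rotvec()]
    s=least_squares(g,np.clip(q0,LO+.01,HI-.01),bounds=(LO,HI));return s.x,np.abs(s.fun).max()
E
python3 - <<'E'
from kin import *
print(len(Q),K.round(4),"max res mm",(1e3*np.abs(r.fun).max()).round(3))
print([np.degrees((fk(K,q)[1]*C).inv()*R).round(2) if 0 else round(np.degrees(((fk(K,q)[1]*C).inv()*R).magnitude()),2) for q,R in zip(Q,RR)])
q0=Q[-1]
th=-0.052
for yaw in (np.pi/2+th,-np.pi/2+th):
  for tilt in (0,6,12):
    for x in (.40,.41,.42):
      for z in (.02,.25):
        q,e=ik(np.array([x,-.126,z]),tool(yaw,np.radians(tilt),th),q0+np.array([0,0,0,0,0,1.5 if yaw<0 else -1.5]))
        print(round(yaw,2),tilt,x,z,q.round(2),"err",round(e,4))
E
```

```text
17 [-0.0054 -0.4082  0.5264  0.5482 -0.3204  0.0131] max res mm 87.842
[np.float64(0.0), np.float64(0.0), np.float64(0.0), np.float64(0.0), np.float64(0.0), np.float64(0.0), np.float64(0.0), np.float64(0.0), np.float64(0.0), np.float64(0.0), np.float64(0.0), np.float64(0.0), np.float64(0.0), np.float64(0.0), np.float64(0.0), np.float64(0.0), np.float64(0.0)]
1.52 0 0.4 0.02 [-0.31  0.13  2.28  0.    0.74 -1.82] err 0.0
1.52 0 0.4 0.25 [-0.31 -0.18  2.06  0.    1.26 -1.82] err 0.0
1.52 0 0.41 0.02 [-0.3   0.14  2.26  0.    0.74 -1.82] err 0.0
1.52 0 0.41 0.25 [-0.3  -0.16  2.04  0.    1.26 -1.82] err 0.0
1.52 0 0.42 0.02 [-0.29  0.16  2.24  0.    0.74 -1.81] err 0.0
1.52 0 0.42 0.25 [-0.29 -0.14  2.03 -0.    1.25 -1.81] err 0.0
1.52 6 0.4 0.02 [-0.29  0.18  2.21  0.04  0.65 -1.84] err 0.0
1.52 6 0.4 0.25 [-0.29 -0.11  2.    0.03  1.15 -1.81] err 0.0
1.52 6 0.41 0.02 [-0.28  0.19  2.19  0.04  0.66 -1.83] err 0.0
1.52 6 0.41 0.25 [-0.28 -0.09  1.98  0.03  1.15 -1.81] err 0.0
1.52 6 0.42 0.02 [-0.27  0.21  2.17  0.04  0.66 -1.82] err 0.0
1.52 6 0.42 0.25 [-0.27 -0.08  1.97  0.03  1.15 -1
[... 846 characters left out ...]
6 0.4 0.25 [-0.29 -0.11  2.    0.03  1.15  1.33] err 0.0
-1.62 6 0.41 0.02 [-0.28  0.19  2.19  0.04  0.66  1.31] err 0.0
-1.62 6 0.41 0.25 [-0.28 -0.09  1.98  0.03  1.15  1.33] err 0.0
-1.62 6 0.42 0.02 [-0.27  0.21  2.17  0.04  0.66  1.32] err 0.0
-1.62 6 0.42 0.25 [-0.27 -0.08  1.97  0.03  1.15  1.34] err 0.0
-1.62 12 0.4 0.02 [-0.27  0.22  2.14  0.08  0.58  1.29] err 0.0
-1.62 12 0.4 0.25 [-0.27 -0.05  1.94  0.05  1.05  1.33] err 0.0
-1.62 12 0.41 0.02 [-0.27  0.23  2.12  0.08  0.58  1.29] err 0.0
-1.62 12 0.41 0.25 [-0.27 -0.03  1.92  0.05  1.05  1.34] err 0.0
-1.62 12 0.42 0.02 [-0.26  0.25  2.1   0.08  0.59  1.3 ] err 0.0
-1.62 12 0.42 0.25 [-0.26 -0.02  1.9   0.05  1.05  1.34] err 0.0
```

```bash
python3 - <<'E'
import re
s=open('kin.py').read()
i=s.index("def fk");j=s.index("C=(fk")
new='''def bas(q):
    E=lambda s,v:Ro.from_euler(s,v).as_matrix()
    R1=E('z',q[0]);R2=R1@E('y',q[1]);R3=R2@E('y',q[2]);R5=R3@E('z',q[3])@E('y',q[4])
    z=np.array([0,0,1.])
    return np.c_[z,R1[:,0],R2[:,[0,2]],R3[:,[0,2]],R5[:,2]],Ro.from_matrix(R5@E('z',q[5]))
def fk(k,q):
    A,R=bas(q);return A@k,R
A=np.vstack([bas(q)[0] for q in Q]);lam=1e-3
K=np.linalg.lstsq(np.vstack([A,lam*np.eye(7)]),np.r_[P.ravel(),np.zeros(7)],rcond=None)[0]
res=A@K-P.ravel()
'''
open('kin.py','w').write(s[:i]+new+s[j:])
E
python3 - <<'E'
from kin import *
print(K.round(4),(1e3*res.reshape(-1,3)).round(1).tolist())
print(Q.round(3)[[0,3,8,-1]],P[[0,3,8,-1]].round(3))
E
```

```text
[-0.4074 -0.0099  0.0074  0.5264  0.0144  0.5457 -0.3204] [[87.8, -49.8, -0.4], [87.8, -49.8, -0.4], [31.2, -32.3, 2.8], [31.2, -32.3, 2.8], [31.2, -32.3, 2.8], [31.2, -32.3, 2.8], [-10.5, 9.2, -5.0], [-10.5, 9.2, -5.0], [1.1, 10.4, -0.8], [1.1, 10.4, -0.8], [14.3, 15.1, -2.1], [14.3, 15.1, -2.1], [-0.2, 5.7, 0.2], [-0.2, 5.7, 0.2], [-11.4, -17.1, 4.4], [-11.4, -17.1, 4.4], [-10.2, 23.6, -3.4]]
[[ 1.073  0.287  1.578 -0.     1.279 -0.15 ]
 [ 0.647 -0.011  1.935 -0.106  1.276  0.118]
 [ 0.071  0.19   2.077 -0.258  0.901  0.296]
 [-0.174  0.242  2.117 -0.319  0.778  0.099]] [[ 0.23   0.634  0.244]
 [ 0.362  0.37   0.232]
 [ 0.502  0.089  0.062]
 [ 0.503 -0.039  0.021]]
```

```bash
sed -i 's/return np.c_\[z,R1\[:,0\],R2/R4=R3@E("z",q[3]);return np.c_[z,R1[:,1],R4[:,1],R1[:,0],R2/; s/np.eye(7)/np.eye(9)/; s/np.zeros(7)/np.zeros(9)/' kin.py && python3 - <<'E'
from kin import *
print(K.round(4),(1e3*res.reshape(-1,3)).round(2).tolist()[-3:],np.abs(res).max())
q0=Q[-1]
th=-0.052
for yaw in (np.pi/2+th,-np.pi/2+th):
  for tilt in (0,6,12):
    for x in (.40,.42):
      for z in (.02,.25):
        q,e=ik(np.array([x,-.126,z]),tool(yaw,np.radians(tilt),th),q0+np.array([0,0,0,0,0,1.5 if yaw<0 else -1.5]))
        print(round(yaw,2),tilt,x,z,q.round(2),"err",round(e,4))
E
```

```text
[0.2403 0.1009 0.     0.     0.     0.443  0.0206 0.5725 0.2353] [[0.0, -0.0, 0.0], [0.0, -0.0, 0.0], [-0.0, 0.0, -0.0]] 1.3776004129939512e-06
1.52 0 0.4 0.02 [-0.55  0.06  2.32 -0.    0.76 -2.07] err 0.0
1.52 0 0.4 0.25 [-0.55 -0.32  2.16 -0.    1.29 -2.07] err 0.0
1.52 0 0.42 0.02 [-0.52  0.1   2.27 -0.    0.77 -2.04] err 0.0
1.52 0 0.42 0.25 [-0.52 -0.27  2.12 -0.    1.28 -2.04] err 0.0
1.52 6 0.4 0.02 [-0.58  0.01  2.37  0.08  0.67 -2.16] err 0.0
1.52 6 0.4 0.25 [-0.58 -0.38  2.21  0.06  1.22 -2.11] err 0.0
1.52 6 0.42 0.02 [-0.55  0.05  2.33  0.08  0.67 -2.13] err 0.0
1.52 6 0.42 0.25 [-0.55 -0.33  2.18  0.05  1.2  -2.09] err 0.0
1.52 12 0.4 0.02 [-0.61 -0.04  2.43  0.2   0.58 -2.29] err 0.0
1.52 12 0.4 0.25 [-0.61 -0.45  2.26  0.12  1.15 -2.17] err 0.0
1.52 12 0.42 0.02 [-0.58  0.01  2.39  0.19  0.58 -2.25] err 0.0
1.52 12 0.42 0.25 [-0.58 -0.39  2.23  0.12  1.13 -2.14] err 0.0
-1.62 0 0.4 0.02 [-0.55  0.06  2.32 -0.    0.76  1.07] err 0.0
-1.62 0 0.4 0.25 [-0.55 -0.32  2.16 -0.    1.29  1.07] err 0.0
-1.62 0 0.42 0.02 [-0.52  0.1   2.27 -0.    0.77  1.1 ] err 0.0
-1.62 0 0.42 0.25 [-0.52 -0.27  2.12 -0.    1.28  1.1 ] err 0.0
-1.62 6 0.4 0.02 [-0.58  0.01  2.37  0.08  0.67  0.98] err 0.0
-1.62 6 0.4 0.25 [-0.58 -0.38  2.21  0.06  1.22  1.03] err 0.0
-1.62 6 0.42 0.02 [-0.55  0.05  2.33  0.08  0.67  1.01] err 0.0
-1.62 6 0.42 0.25 [-0.55 -0.33  2.18  0.05  1.2   1.05] err 0.0
-1.62 12 0.4 0.02 [-0.61 -0.04  2.43  0.2   0.58  0.85] err 0.0
-1.62 12 0.4 0.25 [-0.61 -0.45  2.26  0.12  1.15  0.97] err 0.0
-1.62 12 0.42 0.02 [-0.58  0.01  2.39  0.19  0.58  0.89] err 0.0
-1.62 12 0.42 0.25 [-0.58 -0.39  2.23  0.12  1.13  1.  ] err 0.0
```

Fitting the logged states gives an exact arm model. The near side is reachable with a 12° tilt and a jaw heading of about -1.62. Next I nudge the crate a last few mm sideways and then back off.

Call:
send_rows([
  {"dx": 0.0015,"dy": 0.0,"dz": 0.006,"wx": -0.2,"wy": -0.4,"wz": 0,"hand": 0.7},
  {"dx": 0.0015,"dy": 0.0,"dz": 0.006,"wx": -0.2,"wy": -0.4,"wz": 0,"hand": 0.7},
  {"dx": -0.004,"dy": -0.001,"dz": -0.01,"wx": 0,"wy": 0,"wz": 0,"hand": 0.7},
  {"dx": -0.008,"dy": -0.001,"dz": -0.02,"wx": 0,"wy": 0,"wz": 0,"hand": 0.7},
  {"dx": -0.008,"dy": -0.001,"dz": -0.02,"wx": 0,"wy": 0,"wz": 0,"hand": 0.7},
  {"dx": -0.008,"dy": -0.001,"dz": -0.02,"wx": 0,"wy": 0,"wz": 0,"hand": 0.7},
])

```text
time: 5.28
eef_pos: [0.5027, 0.0264, 0.0336]
tcp_rot: [-0.452, -0.427, 0.567, -0.541]
contact_force: [0.5, -0.4, 0.4]
opening: 0.7
```

```bash
python3 - <<'E'
from pl import *
th=-0.052
s=st();print(np.round(s['qpos'],3),np.round(s['contact_force'],2))
for n in("scene","top"): cv2.imwrite(f"pics/{n}7.png",optics.read_camera(n)[:,:,::-1])
im=cv2.imread("pics/scene7.png");a=cv2.resize(im[140:310,220:360],None,fx=3.5,fy=3.5,interpolation=cv2.INTER_CUBIC)
im=cv2.imread("pics/top7.png");b=cv2.resize(im[110:225,320:410],None,fx=5,fy=5,interpolation=cv2.INTER_CUBIC)
cv2.imwrite("pics/scene7c.png",a);cv2.imwrite("pics/top7c.png",b)
plan([0.455,0.03,0.25],tool(-np.pi/2+th,np.radians(12),th),14,half=False)
E
```

```text
[-0.042  0.227  2.104 -0.313  0.833  0.224] [ 0.51 -0.36  0.41]
t 5.38 pos [0.5032 0.0278 0.034 ] ang left deg 92.9
dx -0.015 dy -0.003 dz 0.004  wx 6.5 wy 1.4 wz -0.1
dx -0.015 dy -0.003 dz 0.004  wx 6.5 wy 1.4 wz -0.1
dx -0.015 dy -0.003 dz 0.003  wx 6.5 wy 1.4 wz -0.1
dx -0.015 dy -0.002 dz 0.003  wx 6.5 wy 1.4 wz -0.1
dx -0.015 dy -0.002 dz 0.003  wx 6.5 wy 1.4 wz -0.1
dx -0.015 dy -0.002 dz 0.003  wx 6.5 wy 1.4 wz -0.1
dx -0.016 dy -0.001 dz 0.003  wx 6.5 wy 1.4 wz -0.1
dx -0.016 dy -0.001 dz 0.003  wx 6.5 wy 1.4 wz -0.1
dx -0.016 dy -0.001 dz 0.002  wx 6.5 wy 1.4 wz -0.1
dx -0.016 dy -0.000 dz 0.002  wx 6.5 wy 1.4 wz -0.1
dx -0.016 dy -0.000 dz 0.002  wx 6.5 wy 1.4 wz -0.1
dx -0.016 dy -0.000 dz 0.001  wx 6.5 wy 1.4 wz -0.1
dx -0.016 dy -0.000 dz 0.001  wx 6.5 wy 1.4 wz -0.1
dx -0.016 dy 0.000 dz 0.001  wx 6.5 wy 1.4 wz -0.1
```

View pics/top7c.png

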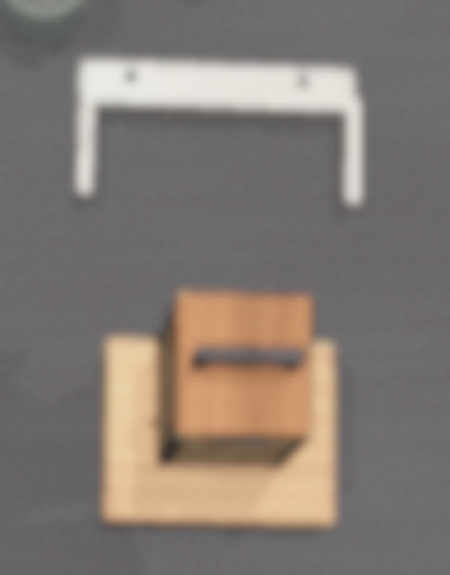

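```bash
python3 - <<'E'
from pl import *
T=lambda a:(np.array(a,float)+.5)/5-.5+np.array((320,110))
B=np.array(BOARD); X=np.array(BOX)
ot=('top',np.array([B[0],B[1],B[2],B[3],X[2],X[3],X[1],X[0]]),T([(102,519),(338,526),(105,336),(338,342),(176,290),(313,294),(311,440),(173,436)]))
p,r=fit([ot],[.5,-.13,0]);print(p.round(4),r.round(1).tolist())
b=np.array([.6567,-.1392,-.0544]);c,s=np.cos(b[2]),np.sin(b[2]);d=p[:2]-b[:2]
print("in bay",c*d[0]+s*d[1],-s*d[0]+c*d[1],p[2]-b[2])
E
```

```text
[ 0.495  -0.1332 -0.0489] [[0.5, -0.4], [-1.3, -0.5], [0.6, 0.6], [-1.2, 0.6], [0.4, 0.6], [-0.3, 0.5], [-0.0, -0.7], [0.6, -0.6]]
in bay -0.16179116921488912 -0.002788656232294755 0.005526598194104927
```

Call:
send_rows([
  {"dx": -0.026,"dy": -0.003,"dz": 0.003,"wx": 6.5,"wy": 1.4,"wz": -0.1,"hand": 0.7},
  {"dx": -0.026,"dy": -0.003,"dz": 0.003,"wx": 6.5,"wy": 1.4,"wz": -0.1,"hand": 0.7},
  {"dx": -0.026,"dy": -0.003,"dz": 0.003,"wx": 6.5,"wy": 1.4,"wz": -0.1,"hand": 0.7},
  {"dx": -0.026,"dy": -0.002,"dz": 0.003,"wx": 6.5,"wy": 1.4,"wz": -0.1,"hand": 0.7},
  {"dx": -0.026,"dy": -0.002,"dz": 0.003,"wx": 6.5,"wy": 1.4,"wz": -0.1,"hand": 0.7},
  {"dx": -0.026,"dy": -0.002,"dz": 0.003,"wx": 6.5,"wy": 1.4,"wz": -0.1,"hand": 0.7},
  {"dx": -0.026,"dy": -0.001,"dz": 0.003,"wx": 6.5,"wy": 1.4,"wz": -0.1,"hand": 0.7},
  {"dx": -0.026,"dy": -0.001,"dz": 0.003,"wx": 6.5,"wy": 1.4,"wz": -0.1,"hand": 0.7},
])

```text
time: 6.05
eef_pos: [0.4684, 0.0409, 0.2427]
tcp_rot: [0.692, 0.178, -0.661, 0.228]
contact_force: [0.3, -0.0, -0.2]
opening: 0.698
```

```bash
python3 - <<'E'
from pl import *
th=-0.052
s=st();print(np.round(s['qpos'],3),np.round(s['contact_force'],2))
plan([0.40,-0.13,0.25],tool(-np.pi/2+th,np.radians(12),th),8,half=False)
E
```

```text
[-0.105 -0.21   2.095 -0.052  1.189  0.9  ] [ 0.3  -0.02 -0.19]
t 6.05 pos [0.4684 0.0409 0.2427] ang left deg 37.7
dx -0.000 dy 0.013 dz 0.019  wx 4.6 wy 1.1 wz -0.0
dx -0.001 dy 0.015 dz 0.018  wx 4.6 wy 1.1 wz -0.0
dx -0.001 dy 0.016 dz 0.017  wx 4.6 wy 1.1 wz -0.0
dx -0.001 dy 0.017 dz 0.015  wx 4.6 wy 1.1 wz -0.0
dx -0.002 dy 0.018 dz 0.014  wx 4.6 wy 1.1 wz -0.0
dx -0.002 dy 0.019 dz 0.012  wx 4.6 wy 1.1 wz -0.0
dx -0.002 dy 0.020 dz 0.011  wx 4.6 wy 1.1 wz -0.0
dx -0.002 dy 0.021 dz 0.009  wx 4.6 wy 1.1 wz -0.0
```

Call:
send_rows([
  {"dx": -0.001,"dy": 0.014,"dz": 0.019,"wx": 4.8,"wy": 1.1,"wz": 0,"hand": 0.7},
  {"dx": -0.001,"dy": 0.016,"dz": 0.018,"wx": 4.8,"wy": 1.1,"wz": 0,"hand": 0.7},
  {"dx": -0.001,"dy": 0.017,"dz": 0.017,"wx": 4.8,"wy": 1.1,"wz": 0,"hand": 0.7},
  {"dx": -0.001,"dy": 0.018,"dz": 0.015,"wx": 4.8,"wy": 1.1,"wz": 0,"hand": 0.7},
  {"dx": -0.002,"dy": 0.019,"dz": 0.014,"wx": 4.8,"wy": 1.1,"wz": 0,"hand": 0.7},
  {"dx": -0.002,"dy": 0.02,"dz": 0.012,"wx": 4.8,"wy": 1.1,"wz": 0,"hand": 0.7},
  {"dx": -0.002,"dy": 0.021,"dz": 0.011,"wx": 4.8,"wy": 1.1,"wz": 0,"hand": 0.7},
  {"dx": -0.002,"dy": 0.022,"dz": 0.009,"wx": 4.8,"wy": 1.1,"wz": 0,"hand": 0.7},
])

```text
time: 6.72
eef_pos: [0.3949, -0.1438, 0.2625]
tcp_rot: [0.785, -0.045, -0.617, -0.033]
contact_force: [0.9, 0.8, -0.3]
opening: 0.697
```

```bash
python3 - <<'E'
from pl import *
th=-0.052
s=st();print(np.round(s['qpos'],3),np.round(s['contact_force'],2))
plan([0.40,-0.13,0.06],tool(-np.pi/2+th,np.radians(12),th),8,half=False)
E
```

```text
[-0.662 -0.475  2.262  0.133  1.152  0.978] [ 0.93  0.79 -0.26]
t 6.72 pos [ 0.3949 -0.1438  0.2625] ang left deg 3.8
dx 0.025 dy -0.002 dz 0.006  wx -0.4 wy -0.2 wz -0.1
dx 0.025 dy -0.002 dz 0.005  wx -0.4 wy -0.2 wz -0.1
dx 0.025 dy -0.002 dz 0.005  wx -0.4 wy -0.2 wz -0.1
dx 0.025 dy -0.002 dz 0.005  wx -0.4 wy -0.2 wz -0.1
dx 0.025 dy -0.002 dz 0.005  wx -0.4 wy -0.2 wz -0.1
dx 0.025 dy -0.002 dz 0.005  wx -0.4 wy -0.2 wz -0.1
dx 0.025 dy -0.002 dz 0.005  wx -0.4 wy -0.2 wz -0.1
dx 0.025 dy -0.002 dz 0.005  wx -0.4 wy -0.2 wz -0.1
```

Call:
send_rows([
  {"dx": 0.025,"dy": -0.002,"dz": 0.006,"wx": -0.4,"wy": -0.2,"wz": -0.1,"hand": 0.7},
  {"dx": 0.025,"dy": -0.002,"dz": 0.005,"wx": -0.4,"wy": -0.2,"wz": -0.1,"hand": 0.7},
  {"dx": 0.025,"dy": -0.002,"dz": 0.005,"wx": -0.4,"wy": -0.2,"wz": -0.1,"hand": 0.7},
  {"dx": 0.025,"dy": -0.002,"dz": 0.005,"wx": -0.4,"wy": -0.2,"wz": -0.1,"hand": 0.7},
  {"dx": 0.025,"dy": -0.002,"dz": 0.005,"wx": -0.4,"wy": -0.2,"wz": -0.1,"hand": 0.7},
  {"dx": 0.025,"dy": -0.002,"dz": 0.005,"wx": -0.4,"wy": -0.2,"wz": -0.1,"hand": 0.7},
  {"dx": 0.025,"dy": -0.002,"dz": 0.005,"wx": -0.4,"wy": -0.2,"wz": -0.1,"hand": 0.7},
  {"dx": 0.025,"dy": -0.002,"dz": 0.005,"wx": -0.4,"wy": -0.2,"wz": -0.1,"hand": 0.7},
])

```text
time: 7.38
eef_pos: [0.4012, -0.1458, 0.0609]
tcp_rot: [0.782, -0.036, -0.622, -0.013]
contact_force: [-0.3, 0.4, 0.0]
opening: 0.703
```

```bash
python3 - <<'E'
from pl import *
th=-0.052
s=st();print(np.round(s['qpos'],3),np.round(s['contact_force'],2))
plan([0.403,-0.13,0.021],tool(-np.pi/2+th,np.radians(12),th),5,half=False)
for n in("scene","top"): cv2.imwrite(f"pics/{n}8.png",optics.read_camera(n)[:,:,::-1])
im=cv2.imread("pics/scene8.png");a=cv2.resize(im[120:290,200:360],None,fx=3.5,fy=3.5,interpolation=cv2.INTER_CUBIC)
cv2.imwrite("pics/scene8c.png",a)
E
```

```text
[-0.646 -0.136  2.417  0.167  0.661  0.874] [-0.34  0.43  0.02]
t 7.38 pos [ 0.4012 -0.1458  0.0609] ang left deg 2.2
dx 0.008 dy -0.003 dz 0.002  wx -0.2 wy -0.2 wz -0.3
dx 0.008 dy -0.003 dz 0.002  wx -0.2 wy -0.2 wz -0.3
dx 0.008 dy -0.003 dz 0.002  wx -0.2 wy -0.2 wz -0.3
dx 0.008 dy -0.003 dz 0.002  wx -0.2 wy -0.2 wz -0.3
dx 0.008 dy -0.003 dz 0.002  wx -0.2 wy -0.2 wz -0.3
```

View pics/scene8c.png

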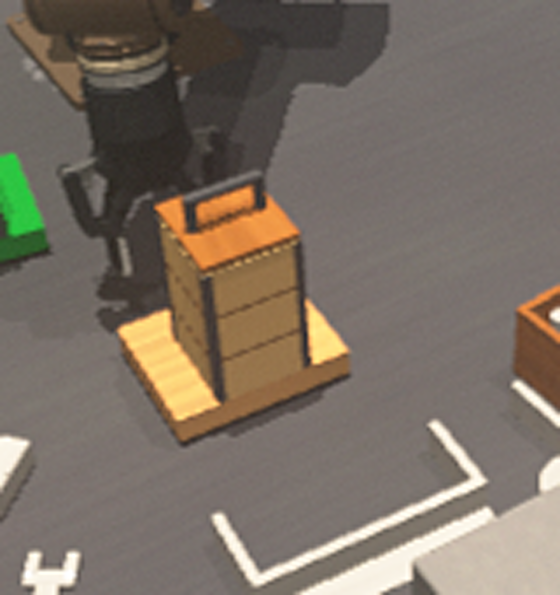

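The crop shows the gripper behind the near edge with a finger at (120,265), clear of both the wooden crate and the green decoy. I'll descend and centre it.

Call:
send_rows([
  {"dx": 0.009,"dy": -0.004,"dz": 0.002,"wx": -0.2,"wy": -0.2,"wz": -0.3,"hand": 0.7},
  {"dx": 0.009,"dy": -0.004,"dz": 0.002,"wx": -0.2,"wy": -0.2,"wz": -0.3,"hand": 0.7},
  {"dx": 0.009,"dy": -0.004,"dz": 0.002,"wx": -0.2,"wy": -0.2,"wz": -0.3,"hand": 0.7},
  {"dx": 0.008,"dy": -0.004,"dz": 0.002,"wx": -0.2,"wy": -0.2,"wz": -0.3,"hand": 0.7},
  {"dx": 0.006,"dy": -0.004,"dz": 0.001,"wx": -0.2,"wy": -0.2,"wz": -0.3,"hand": 0.7},
])

```text
time: 7.9
eef_pos: [0.4025, -0.1272, 0.019]
tcp_rot: [0.777, -0.021, -0.63, -0.016]
contact_force: [-0.2, -0.2, 0.3]
opening: 0.697
```

```bash
python3 - <<'E'
from pl import *
th=-0.052
s=st();print(np.round(s['qpos'],3),np.round(s['contact_force'],2))
print(Ro.from_quat(s['tcp_rot']).as_matrix().round(3))
plan([0.45,-0.132,0.020],tool(-np.pi/2+th,np.radians(12),th),8,half=False)
E
```

```text
[-0.61  -0.029  2.423  0.2    0.578  0.854] [-0.21 -0.19  0.32]
[[ 0.207 -0.052 -0.977]
 [-0.012 -0.999  0.05 ]
 [-0.978  0.002 -0.207]]
t 7.9 pos [ 0.4025 -0.1272  0.019 ] ang left deg 0.1
dx 0.001 dy 0.000 dz -0.006  wx 0.0 wy 0.0 wz -0.0
dx 0.001 dy 0.000 dz -0.006  wx 0.0 wy 0.0 wz -0.0
dx 0.001 dy 0.000 dz -0.006  wx 0.0 wy 0.0 wz -0.0
dx 0.001 dy 0.000 dz -0.006  wx 0.0 wy 0.0 wz -0.0
dx 0.001 dy 0.000 dz -0.006  wx 0.0 wy 0.0 wz -0.0
dx 0.001 dy 0.000 dz -0.006  wx 0.0 wy 0.0 wz -0.0
dx 0.001 dy 0.000 dz -0.006  wx 0.0 wy 0.0 wz -0.0
dx 0.001 dy 0.000 dz -0.006  wx 0.0 wy 0.0 wz -0.0
```

Call:
send_rows([
  {"dx": 0.001,"dy": 0,"dz": -0.006,"wx": 0,"wy": 0,"wz": 0,"hand": 0.7},
  {"dx": 0.001,"dy": 0,"dz": -0.006,"wx": 0,"wy": 0,"wz": 0,"hand": 0.7},
  {"dx": 0.001,"dy": 0,"dz": -0.006,"wx": 0,"wy": 0,"wz": 0,"hand": 0.7},
  {"dx": 0.001,"dy": 0,"dz": -0.006,"wx": 0,"wy": 0.3,"wz": 0,"hand": 0.7},
  {"dx": 0.001,"dy": 0,"dz": -0.006,"wx": 0,"wy": 0.3,"wz": 0,"hand": 0.7},
  {"dx": 0.001,"dy": 0,"dz": -0.006,"wx": 0,"wy": 0.3,"wz": 0,"hand": 0.7},
  {"dx": 0.001,"dy": 0,"dz": -0.006,"wx": 0,"wy": 0.3,"wz": 0,"hand": 0.7},
])

```text
time: 8.48
eef_pos: [0.4363, -0.1253, 0.0173]
tcp_rot: [0.771, -0.012, -0.636, -0.016]
contact_force: [-22.8, -3.2, 14.5]
opening: 0.704
```

```bash
python3 - <<'E'
from pl import *
th=-0.052
s=st();print(np.round(s['qpos'],3),np.round(s['contact_force'],2))
print(Ro.from_quat(s['tcp_rot']).as_matrix().round(3))
plan([0.47,-0.132,0.020],tool(-np.pi/2+th,np.radians(12),th),8,half=False)
for n in("scene","top"): cv2.imwrite(f"pics/{n}9.png",optics.read_camera(n)[:,:,::-1])
im=cv2.imread("pics/scene9.png");a=cv2.resize(im[120:290,200:360],None,fx=3.5,fy=3.5,interpolation=cv2.INTER_CUBIC)
cv2.imwrite("pics/scene9c.png",a)
E
```

```text
[-0.558  0.056  2.339  0.184  0.591  0.906] [-22.81  -3.16  14.53]
[[ 0.191 -0.038 -0.981]
 [ 0.001 -0.999  0.039]
 [-0.982 -0.009 -0.191]]
t 8.48 pos [ 0.4363 -0.1253  0.0173] ang left deg 1.4
dx 0.000 dy 0.001 dz -0.004  wx 0.1 wy 0.1 wz 0.1
dx 0.000 dy 0.001 dz -0.004  wx 0.1 wy 0.1 wz 0.1
dx 0.000 dy 0.001 dz -0.004  wx 0.1 wy 0.1 wz 0.1
dx 0.000 dy 0.001 dz -0.004  wx 0.1 wy 0.1 wz 0.1
dx 0.001 dy 0.001 dz -0.004  wx 0.1 wy 0.1 wz 0.1
dx 0.001 dy 0.001 dz -0.004  wx 0.1 wy 0.1 wz 0.1
dx 0.001 dy 0.001 dz -0.004  wx 0.1 wy 0.1 wz 0.1
dx 0.001 dy 0.001 dz -0.004  wx 0.1 wy 0.1 wz 0.1
```

View pics/scene9c.png

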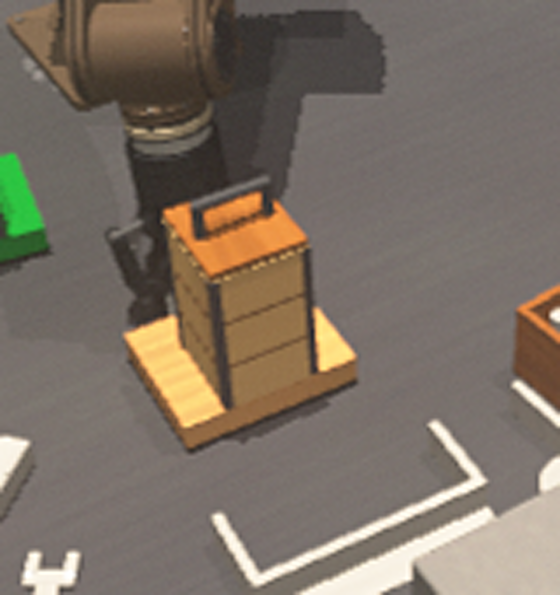

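The crate slides, but force z is +14.5 N, so the fingertips seem to be brushing the bench. I'll let the tool rise about 4 mm while pushing and correct its yaw.

Call:
send_rows([
  {"dx": -0.003,"dy": 0.001,"dz": -0.003,"wx": 0.3,"wy": 0.2,"wz": 0,"hand": 0.7},
  {"dx": -0.001,"dy": 0.001,"dz": -0.006,"wx": 0.3,"wy": 0.3,"wz": 0,"hand": 0.7},
  {"dx": 0.001,"dy": 0.001,"dz": -0.007,"wx": 0.3,"wy": 0.3,"wz": 0,"hand": 0.7},
  {"dx": 0.001,"dy": 0.001,"dz": -0.007,"wx": 0.3,"wy": 0.3,"wz": 0,"hand": 0.7},
  {"dx": 0.001,"dy": 0.001,"dz": -0.007,"wx": 0.2,"wy": 0.3,"wz": 0,"hand": 0.7},
  {"dx": 0.001,"dy": 0.001,"dz": -0.007,"wx": 0.2,"wy": 0.3,"wz": 0,"hand": 0.7},
  {"dx": 0.001,"dy": 0.001,"dz": -0.007,"wx": 0.2,"wy": 0.3,"wz": 0,"hand": 0.7},
])

```text
time: 9.17
eef_pos: [0.4483, -0.1222, 0.0115]
tcp_rot: [0.752, -0.003, -0.658, -0.034]
contact_force: [-11.9, -1.6, 4.0]
opening: 0.7
```

```bash
python3 - <<'E'
from pl import *
th=-0.052
s=st();print(np.round(s['qpos'],3),np.round(s['contact_force'],2))
print(Ro.from_quat(s['tcp_rot']).as_matrix().round(3))
plan([0.51,-0.134,0.021],tool(-np.pi/2+th,np.radians(12),th),8,half=False)
for n in("scene","top"): cv2.imwrite(f"pics/{n}10.png",optics.read_camera(n)[:,:,::-1])
im=cv2.imread("pics/scene10.png");a=cv2.resize(im[120:290,200:360],None,fx=3.5,fy=3.5,interpolation=cv2.INTER_CUBIC)
im=cv2.imread("pics/top10.png");b=cv2.resize(im[110:225,320:410],None,fx=5,fy=5,interpolation=cv2.INTER_CUBIC)
cv2.imwrite("pics/scene10c.png",a);cv2.imwrite("pics/top10c.png",b)
E
```

```text
[-0.539  0.12   2.278  0.17   0.655  0.955] [-11.91  -1.64   4.02]
[[ 0.134 -0.05  -0.99 ]
 [ 0.04  -0.998  0.056]
 [-0.99  -0.047 -0.132]]
t 9.17 pos [ 0.4483 -0.1222  0.0115] ang left deg 5.2
dx -0.000 dy 0.001 dz -0.008  wx -0.0 wy 0.6 wz 0.3
dx -0.000 dy 0.001 dz -0.008  wx -0.0 wy 0.6 wz 0.3
dx -0.000 dy 0.001 dz -0.008  wx -0.0 wy 0.6 wz 0.3
dx 0.000 dy 0.001 dz -0.008  wx -0.0 wy 0.6 wz 0.3
dx 0.000 dy 0.001 dz -0.008  wx -0.0 wy 0.6 wz 0.3
dx 0.000 dy 0.001 dz -0.008  wx -0.0 wy 0.6 wz 0.3
dx 0.000 dy 0.001 dz -0.008  wx -0.0 wy 0.6 wz 0.3
dx 0.000 dy 0.001 dz -0.008  wx -0.0 wy 0.6 wz 0.3
```

View pics/scene10c.png

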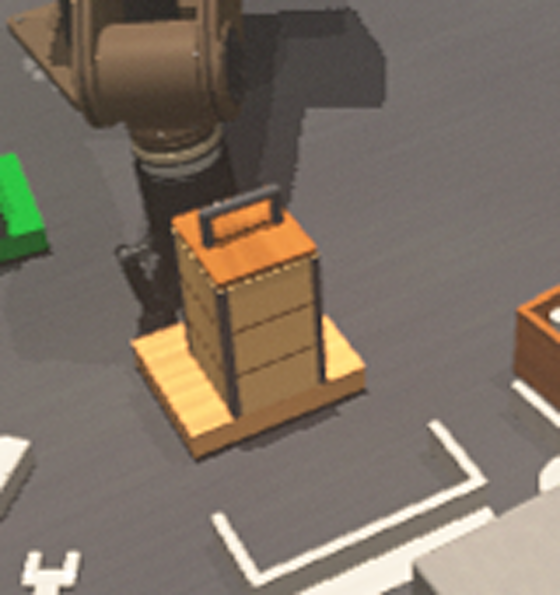

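View pics/top10c.png

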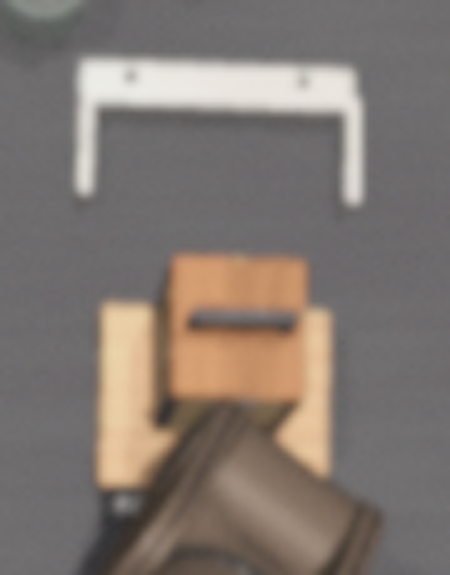

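The crate is square to the bay in the top view (board edges at x≈97 and 330), but under load the tool sank and lost tilt. I'll back off a little, restore the pose, then push with larger steps that include compensation.

```bash
python3 - <<'E'
from pl import *
th=-0.052
plan([0.436,-0.128,0.024],tool(-np.pi/2+th,np.radians(14),th),5,half=False)
T=lambda a:(np.array(a,float)+.5)/5-.5+np.array((320,110))
B=np.array(BOARD); X=np.array(BOX)
ot=('top',np.array([B[0],B[2],B[3],X[2],X[3],X[1],X[0]]),T([(97,485),(101,301),(331,307),(170,253),(308,257),(304,403),(168,399)]))
p,r=fit([ot],[.5,-.13,0]);print(p.round(4),r.round(1).tolist())
b=np.array([.6567,-.1392,-.0544]);c,s=np.cos(b[2]),np.sin(b[2]);d=p[:2]-b[:2]
print("in bay",c*d[0]+s*d[1],-s*d[0]+c*d[1],p[2]-b[2])
E
```

```text
t 9.27 pos [ 0.4494 -0.1222  0.0113] ang left deg 6.8
dx -0.003 dy 0.001 dz 0.002  wx -0.1 wy 1.2 wz 0.5
dx -0.003 dy 0.001 dz 0.002  wx -0.1 wy 1.2 wz 0.5
dx -0.003 dy 0.001 dz 0.002  wx -0.1 wy 1.2 wz 0.5
dx -0.003 dy 0.001 dz 0.002  wx -0.1 wy 1.2 wz 0.5
dx -0.003 dy 0.001 dz 0.002  wx -0.1 wy 1.2 wz 0.5
[ 0.5182 -0.1301 -0.0519] [[0.3, -0.6], [0.4, 0.7], [-1.0, 0.9], [0.4, 0.4], [-0.6, 0.4], [-0.0, -0.9], [0.3, -1.0]]
in bay -0.1387436629255776 0.0015366094961227874 0.0025092366816336018
```

Call:
send_rows([
  {"dx": -0.003,"dy": 0.001,"dz": 0.004,"wx": 0,"wy": 1.2,"wz": 0.5,"hand": 0.7},
  {"dx": -0.003,"dy": 0.001,"dz": 0.004,"wx": 0,"wy": 1.4,"wz": 0.5,"hand": 0.7},
  {"dx": -0.003,"dy": 0.002,"dz": 0.003,"wx": 0,"wy": 1.4,"wz": 0.5,"hand": 0.7},
  {"dx": -0.003,"dy": 0.002,"dz": 0.002,"wx": 0,"wy": 1.4,"wz": 0.5,"hand": 0.7},
  {"dx": -0.003,"dy": 0.002,"dz": 0.002,"wx": 0,"wy": 1.4,"wz": 0.5,"hand": 0.7},
])

```text
time: 9.68
eef_pos: [0.4336, -0.1311, 0.0251]
tcp_rot: [0.794, -0.024, -0.607, -0.018]
contact_force: [0.7, -0.6, -0.1]
opening: 0.699
```

```bash
python3 - <<'E'
from pl import *
th=-0.052
s=st();print(np.round(s['qpos'],3),np.round(s['contact_force'],2))
print(Ro.from_quat(s['tcp_rot']).as_matrix().round(3))
plan([0.51,-0.132,0.022],tool(-np.pi/2+th,np.radians(14),th),8,half=False)
E
```

```text
[-0.589  0.006  2.381  0.26   0.538  0.832] [ 0.68 -0.61 -0.15]
[[ 0.262 -0.06  -0.963]
 [-0.017 -0.998  0.057]
 [-0.965  0.001 -0.263]]
t 9.68 pos [ 0.4336 -0.1311  0.0251] ang left deg 1.3
dx 0.003 dy -0.000 dz -0.009  wx -0.1 wy -0.2 wz -0.0
dx 0.003 dy -0.000 dz -0.009  wx -0.1 wy -0.2 wz -0.0
dx 0.003 dy -0.000 dz -0.009  wx -0.1 wy -0.2 wz -0.0
dx 0.003 dy -0.000 dz -0.009  wx -0.1 wy -0.2 wz -0.0
dx 0.003 dy -0.000 dz -0.009  wx -0.1 wy -0.2 wz -0.0
dx 0.003 dy -0.000 dz -0.009  wx -0.1 wy -0.2 wz -0.0
dx 0.003 dy -0.000 dz -0.009  wx -0.1 wy -0.2 wz -0.0
dx 0.003 dy -0.000 dz -0.009  wx -0.1 wy -0.2 wz -0.0
```

Call:
send_rows([
  {"dx": 0.0015,"dy": 0,"dz": -0.006,"wx": 0,"wy": 0,"wz": 0,"hand": 0.7},
  {"dx": 0.0015,"dy": 0,"dz": -0.006,"wx": 0,"wy": 0,"wz": 0,"hand": 0.7},
  {"dx": 0.001,"dy": 0.001,"dz": -0.009,"wx": 0,"wy": 0.6,"wz": 0.3,"hand": 0.7},
  {"dx": 0.001,"dy": 0.001,"dz": -0.01,"wx": 0,"wy": 0.6,"wz": 0.3,"hand": 0.7},
  {"dx": 0.001,"dy": 0.001,"dz": -0.01,"wx": 0,"wy": 0.6,"wz": 0.3,"hand": 0.7},
  {"dx": 0.001,"dy": 0.001,"dz": -0.01,"wx": 0,"wy": 0.6,"wz": 0.3,"hand": 0.7},
  {"dx": 0.001,"dy": 0.001,"dz": -0.01,"wx": 0,"wy": 0.6,"wz": 0.3,"hand": 0.7},
])

```text
time: 10.27
eef_pos: [0.479, -0.1316, 0.0262]
tcp_rot: [0.794, -0.022, -0.607, -0.011]
contact_force: [-25.6, -1.6, 20.1]
opening: 0.7
```

```bash
python3 - <<'E'
from pl import *
th=-0.052
s=st();print(np.round(s['qpos'],3),np.round(s['contact_force'],2))
print(Ro.from_quat(s['tcp_rot']).as_matrix().round(3))
plan([0.52,-0.132,0.022],tool(-np.pi/2+th,np.radians(14),th),8,half=False)
for n in("scene","top"): cv2.imwrite(f"pics/{n}11.png",optics.read_camera(n)[:,:,::-1])
im=cv2.imread("pics/scene11.png");a=cv2.resize(im[120:290,200:360],None,fx=3.5,fy=3.5,interpolation=cv2.INTER_CUBIC)
im=cv2.imread("pics/top11.png");b=cv2.resize(im[110:225,320:410],None,fx=5,fy=5,interpolation=cv2.INTER_CUBIC)
cv2.imwrite("pics/scene11c.png",a);cv2.imwrite("pics/top11c.png",b)
E
```

```text
[-0.528  0.098  2.281  0.226  0.532  0.909] [-25.62  -1.62  20.09]
[[ 0.263 -0.048 -0.964]
 [-0.022 -0.999  0.044]
 [-0.965  0.009 -0.263]]
t 10.27 pos [ 0.479  -0.1316  0.0262] ang left deg 1.4
dx 0.002 dy -0.000 dz -0.005  wx 0.0 wy -0.2 wz -0.1
dx 0.002 dy -0.000 dz -0.005  wx 0.0 wy -0.2 wz -0.1
dx 0.002 dy -0.000 dz -0.005  wx 0.0 wy -0.2 wz -0.1
dx 0.002 dy -0.000 dz -0.005  wx 0.0 wy -0.2 wz -0.1
dx 0.002 dy -0.000 dz -0.005  wx 0.0 wy -0.2 wz -0.1
dx 0.002 dy -0.000 dz -0.005  wx 0.0 wy -0.2 wz -0.1
dx 0.002 dy -0.000 dz -0.005  wx 0.0 wy -0.2 wz -0.1
dx 0.002 dy -0.000 dz -0.005  wx 0.0 wy -0.2 wz -0.1
```

View pics/scene11c.png

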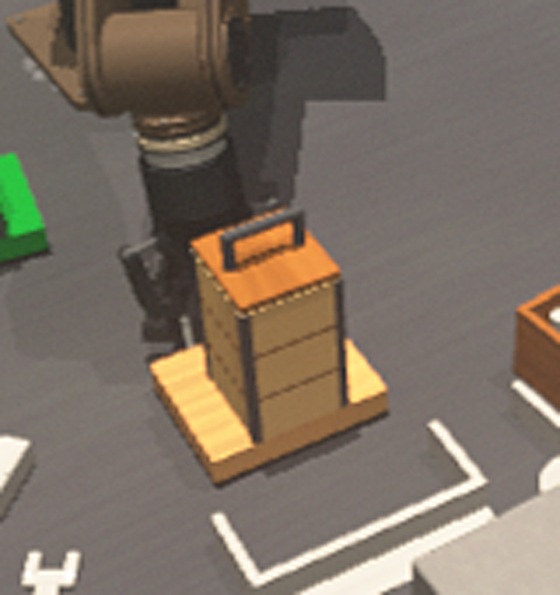

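View pics/top11c.png

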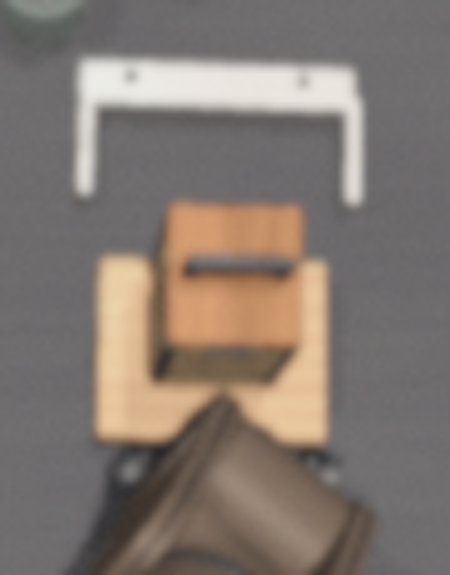

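```bash
cat > bayrel.py <<'E'
from pl import *
T=lambda a,o=(320,110):(np.array(a,float)+.5)/5-.5+np.array(o)
B=np.array(BOARD); X=np.array(BOX)
def rel(L,uv,o=(320,110)):
    p,r=fit([('top',np.array(L),T(uv,o))],[.53,-.13,0]);b=np.array([.6567,-.1392,-.0544]);c,s=np.cos(b[2]),np.sin(b[2]);d=p[:2]-b[:2]
    print("crate",p.round(4),"res",np.abs(r).max().round(1),"in bay",np.round([c*d[0]+s*d[1],-s*d[0]+c*d[1],p[2]-b[2]],4))
E
python3 - <<'E'
from bayrel import *
rel([B[0],B[1],B[2],B[3],X[2],X[3],X[1],X[0]],[(95,439),(328,445),(98,255),(328,261),(166,202),(303,206),(299,351),(164,347)])
E
```

```text
crate [ 0.5494 -0.1293 -0.0478] res 1.2 in bay [-0.1077  0.004   0.0066]
```

Call:
send_rows([
  {"dx": 0.0015,"dy": 0,"dz": -0.01,"wx": 0.1,"wy": 0.5,"wz": 0.2,"hand": 0.7},
  {"dx": 0.0015,"dy": 0,"dz": -0.01,"wx": 0.1,"wy": 0.5,"wz": 0.2,"hand": 0.7},
  {"dx": 0.0015,"dy": 0,"dz": -0.01,"wx": 0.1,"wy": 0.5,"wz": 0.2,"hand": 0.7},
  {"dx": 0.0015,"dy": 0,"dz": -0.01,"wx": 0.1,"wy": 0.5,"wz": 0.2,"hand": 0.7},
])

```text
time: 10.7
eef_pos: [0.5056, -0.1281, 0.0235]
tcp_rot: [0.791, -0.02, -0.612, -0.011]
contact_force: [-25.2, -4.1, 17.8]
opening: 0.699
```

```bash
python3 - <<'E'
from pl import *
th=-0.052
s=st();print(np.round(s['qpos'],3),np.round(s['contact_force'],2))
print(Ro.from_quat(s['tcp_rot']).as_matrix().round(3))
plan([0.54,-0.134,0.024],tool(-np.pi/2+th,np.radians(14),th),8,half=False)
for n in("scene","top"): cv2.imwrite(f"pics/{n}12.png",optics.read_camera(n)[:,:,::-1])
im=cv2.imread("pics/scene12.png");a=cv2.resize(im[120:290,200:360],None,fx=3.5,fy=3.5,interpolation=cv2.INTER_CUBIC)
im=cv2.imread("pics/top12.png");b=cv2.resize(im[110:225,320:410],None,fx=5,fy=5,interpolation=cv2.INTER_CUBIC)
cv2.imwrite("pics/scene12c.png",a);cv2.imwrite("pics/top12c.png",b)
E
```

```text
[-0.49   0.158  2.217  0.199  0.542  0.966] [-25.23  -4.08  17.83]
[[ 0.251 -0.045 -0.967]
 [-0.018 -0.999  0.042]
 [-0.968  0.007 -0.252]]
t 10.7 pos [ 0.5056 -0.1281  0.0235] ang left deg 0.8
dx 0.001 dy 0.001 dz -0.004  wx 0.1 wy -0.1 wz -0.0
dx 0.001 dy 0.001 dz -0.004  wx 0.1 wy -0.1 wz -0.0
dx 0.001 dy 0.001 dz -0.004  wx 0.1 wy -0.1 wz -0.0
dx 0.001 dy 0.001 dz -0.004  wx 0.1 wy -0.1 wz -0.0
dx 0.001 dy 0.001 dz -0.004  wx 0.1 wy -0.1 wz -0.0
dx 0.001 dy 0.001 dz -0.004  wx 0.1 wy -0.1 wz -0.0
dx 0.001 dy 0.001 dz -0.004  wx 0.1 wy -0.1 wz -0.0
dx 0.001 dy 0.001 dz -0.004  wx 0.1 wy -0.1 wz -0.0
```

View pics/top12c.png

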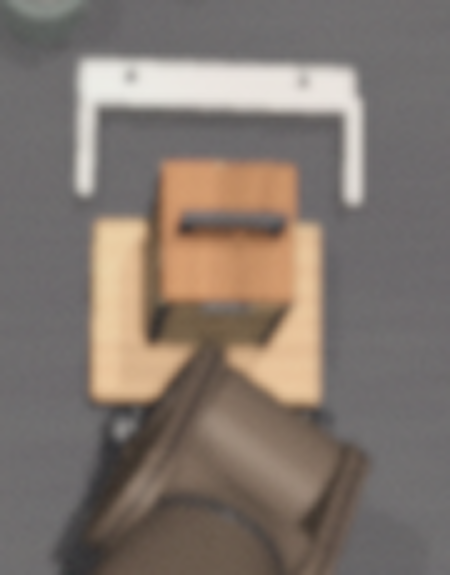

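View pics/scene12c.png

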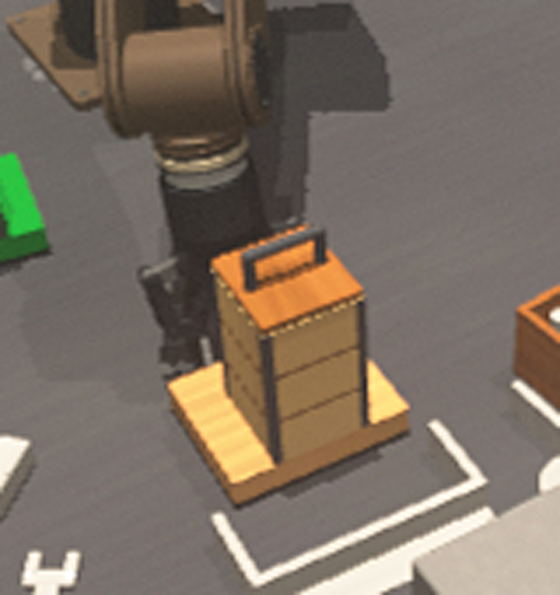

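The crate's far-left corner (93,217) now lines up with the left cheek's inner face (x≈93), while the right side has about 22 px of room, so it is drifting left. I'll steer right over the next rows before it enters the bay.

Call:
send_rows([
  {"dx": 0.001,"dy": 0.004,"dz": -0.007,"wx": 0.1,"wy": 0.4,"wz": 0.2,"hand": 0.7},
  {"dx": 0.001,"dy": 0.005,"dz": -0.007,"wx": 0.1,"wy": 0.4,"wz": 0.2,"hand": 0.7},
  {"dx": 0.001,"dy": 0.005,"dz": -0.007,"wx": 0.1,"wy": 0.4,"wz": 0.2,"hand": 0.7},
  {"dx": 0.001,"dy": 0.005,"dz": -0.007,"wx": 0.1,"wy": 0.4,"wz": 0.2,"hand": 0.7},
])

```text
time: 11.13
eef_pos: [0.5133, -0.1342, 0.0152]
tcp_rot: [0.779, -0.009, -0.627, -0.015]
contact_force: [-21.8, 4.9, 16.6]
opening: 0.695
```

```bash
python3 - <<'E'
from pl import *
th=-0.052
s=st();print(np.round(s['qpos'],3),np.round(s['contact_force'],2))
print(Ro.from_quat(s['tcp_rot']).as_matrix().round(3))
plan([0.56,-0.138,0.024],tool(-np.pi/2+th,np.radians(14),th),8,half=False)
for n in("scene","top"): cv2.imwrite(f"pics/{n}13.png",optics.read_camera(n)[:,:,::-1])
im=cv2.imread("pics/scene13.png");a=cv2.resize(im[120:290,200:360],None,fx=3.5,fy=3.5,interpolation=cv2.INTER_CUBIC)
im=cv2.imread("pics/top13.png");b=cv2.resize(im[110:225,320:410],None,fx=5,fy=5,interpolation=cv2.INTER_CUBIC)
cv2.imwrite("pics/scene13c.png",a);cv2.imwrite("pics/top13c.png",b)
from bayrel import *
rel([B[0],B[2],B[3],X[2],X[3],X[1],X[0]],[(91,401),(94,217),(323,222),(161,159),(299,163),(295,308),(160,302)])
E
```

```text
[-0.495  0.208  2.172  0.195  0.582  0.957] [-21.77   4.86  16.59]
[[ 0.214 -0.033 -0.976]
 [ 0.005 -0.999  0.035]
 [-0.977 -0.013 -0.214]]
t 11.13 pos [ 0.5133 -0.1342  0.0152] ang left deg 2.1
dx 0.000 dy 0.000 dz -0.006  wx 0.1 wy 0.2 wz 0.1
dx 0.000 dy 0.000 dz -0.006  wx 0.1 wy 0.2 wz 0.1
dx 0.000 dy 0.000 dz -0.006  wx 0.1 wy 0.2 wz 0.1
dx 0.000 dy 0.000 dz -0.006  wx 0.1 wy 0.2 wz 0.1
dx 0.000 dy 0.000 dz -0.006  wx 0.1 wy 0.2 wz 0.1
dx 0.000 dy 0.000 dz -0.006  wx 0.1 wy 0.2 wz 0.1
dx 0.000 dy 0.000 dz -0.006  wx 0.1 wy 0.2 wz 0.1
dx 0.000 dy 0.000 dz -0.006  wx 0.1 wy 0.2 wz 0.1
crate [ 0.5766 -0.1273 -0.047 ] res 1.2 in bay [-0.0807  0.0076  0.0074]
```

View pics/top13c.png

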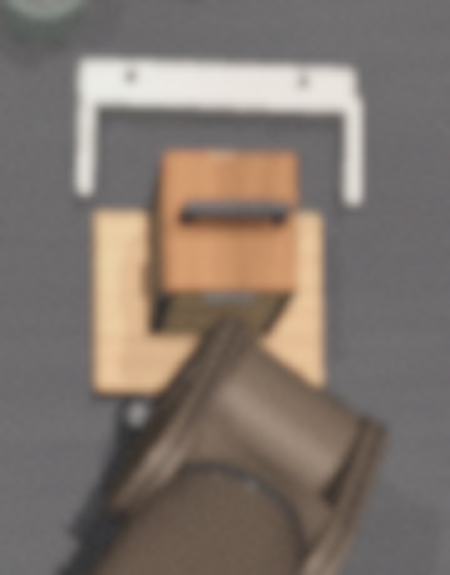

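View pics/scene13c.png

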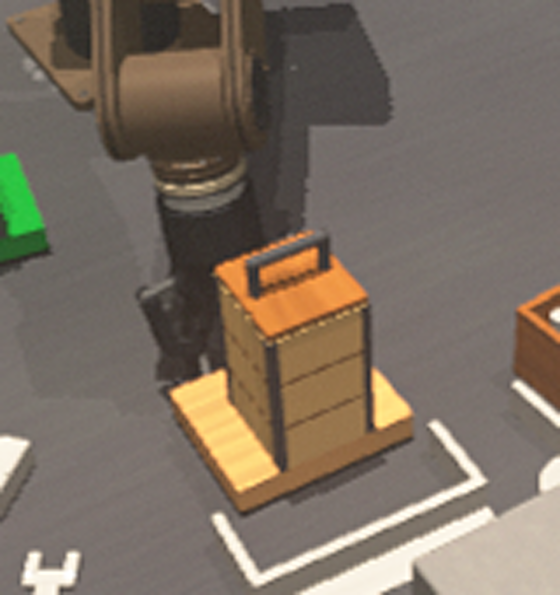

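Correcting for edge blur (board and cheeks both look about 4 crop px too wide per side), the crate is about 6 mm left of the bay's middle with 6 mm of clearance, and nearly square. Larger steps hold the pose better, so I'll continue with those and keep steering slightly right.

Call:
send_rows([
  {"dx": 0,"dy": 0.003,"dz": -0.011,"wx": 0.6,"wy": 0.9,"wz": 0.3,"hand": 0.7},
  {"dx": 0,"dy": 0.003,"dz": -0.011,"wx": 0.6,"wy": 0.9,"wz": 0.3,"hand": 0.7},
  {"dx": 0,"dy": 0.003,"dz": -0.011,"wx": 0.6,"wy": 0.9,"wz": 0.2,"hand": 0.7},
  {"dx": 0,"dy": 0.003,"dz": -0.011,"wx": 0.5,"wy": 0.9,"wz": 0.2,"hand": 0.7},
])

```text
time: 11.57
eef_pos: [0.5317, -0.1347, 0.0121]
tcp_rot: [0.774, -0.009, -0.632, -0.029]
contact_force: [-25.7, 1.9, 21.4]
opening: 0.699
```

```bash
cat > look.py <<'E'
import sys
from bayrel import *
i=int(sys.argv[1]);x=float(sys.argv[2]);th=-0.052
s=st();print(np.round(s['qpos'],3),np.round(s['contact_force'],2))
print(Ro.from_quat(s['tcp_rot']).as_matrix().round(3))
plan([x,-0.139+(0.657-x)*.054,0.018],tool(-np.pi/2+th,np.radians(14),th),4,half=False)
for n in("scene","top"): cv2.imwrite(f"pics/{n}{i}.png",optics.read_camera(n)[:,:,::-1])
im=cv2.imread(f"pics/scene{i}.png");a=cv2.resize(im[120:290,200:360],None,fx=3.5,fy=3.5,interpolation=cv2.INTER_CUBIC)
im=cv2.imread(f"pics/top{i}.png");b=cv2.resize(im[110:225,320:410],None,fx=5,fy=5,interpolation=cv2.INTER_CUBIC)
cv2.imwrite(f"pics/scene{i}c.png",a);cv2.imwrite(f"pics/top{i}c.png",b)
E
python3 look.py 14 0.56
```

```text
[-0.483  0.255  2.119  0.199  0.609  0.988] [-25.68   1.94  21.36]
[[ 0.2   -0.051 -0.979]
 [ 0.023 -0.998  0.057]
 [-0.98  -0.034 -0.198]]
t 11.57 pos [ 0.5317 -0.1347  0.0121] ang left deg 3.2
dx -0.000 dy -0.001 dz -0.007  wx -0.1 wy 0.6 wz 0.5
dx 0.000 dy -0.001 dz -0.007  wx -0.1 wy 0.6 wz 0.5
dx 0.000 dy -0.001 dz -0.007  wx -0.1 wy 0.6 wz 0.5
dx 0.000 dy -0.001 dz -0.007  wx -0.1 wy 0.6 wz 0.5
```

View pics/top14c.png

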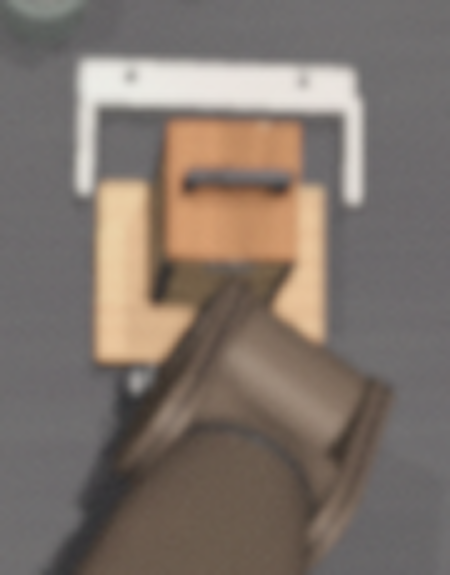

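View pics/scene14c.png

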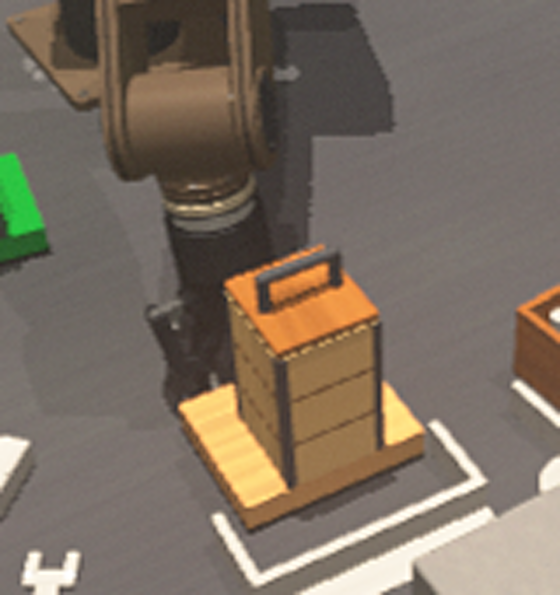

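The crate has entered between the cheeks with clear gaps on both sides: board edges at about x=97 and 326, cheeks at 93 and 344. I'll re-pose the tool briefly and then push home.

Call:
send_rows([
  {"dx": -0.001,"dy": -0.001,"dz": 0.006,"wx": 0,"wy": 0.8,"wz": 0.6,"hand": 0.7},
  {"dx": -0.003,"dy": -0.001,"dz": 0.005,"wx": 0,"wy": 1.0,"wz": 0.6,"hand": 0.7},
  {"dx": -0.004,"dy": -0.001,"dz": 0.002,"wx": 0,"wy": 1.0,"wz": 0.6,"hand": 0.7},
  {"dx": -0.003,"dy": -0.001,"dz": 0.0,"wx": 0,"wy": 1.0,"wz": 0.5,"hand": 0.7},
])

```text
time: 12.0
eef_pos: [0.5209, -0.1299, 0.0198]
tcp_rot: [0.797, -0.027, -0.604, -0.015]
contact_force: [0.7, 0.6, 0.0]
opening: 0.698
```

```bash
python3 look.py 15 0.58 && python3 - <<'E'
from bayrel import *
rel([B[0],B[2],B[3],X[2],X[3],X[1],X[0]],[(99,361),(101,184),(322,190),(167,119),(301,123),(299,265),(165,261)])
E
```

```text
[-0.479  0.19   2.192  0.21   0.514  0.981] [0.69 0.6  0.  ]
[[ 0.27  -0.062 -0.961]
 [-0.025 -0.998  0.057]
 [-0.963  0.008 -0.271]]
t 12.0 pos [ 0.5209 -0.1299  0.0198] ang left deg 1.9
dx 0.004 dy 0.000 dz -0.014  wx -0.1 wy -0.4 wz -0.2
dx 0.004 dy 0.000 dz -0.014  wx -0.1 wy -0.4 wz -0.2
dx 0.004 dy 0.000 dz -0.014  wx -0.1 wy -0.4 wz -0.2
dx 0.004 dy 0.000 dz -0.014  wx -0.1 wy -0.4 wz -0.2
crate [ 0.6014 -0.1312 -0.0442] res 0.7 in bay [-0.0556  0.005   0.0102]
```

View pics/top15c.png

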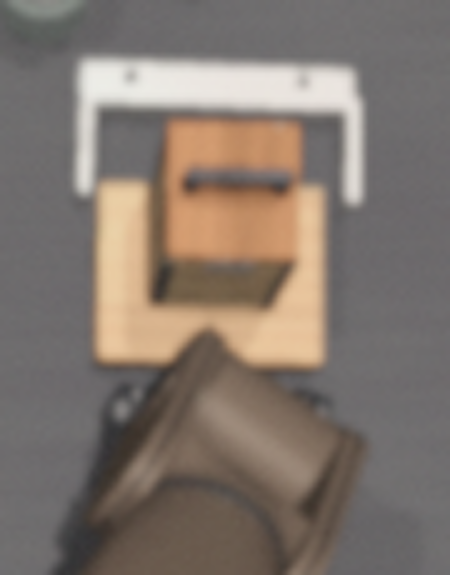

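Call:
send_rows([
  {"dx": 0.0015,"dy": 0,"dz": -0.006,"wx": 0,"wy": 0,"wz": 0,"hand": 0.7},
  {"dx": 0.001,"dy": 0.002,"dz": -0.01,"wx": 0.2,"wy": 0.7,"wz": 0.3,"hand": 0.7},
  {"dx": 0.001,"dy": 0.002,"dz": -0.011,"wx": 0.2,"wy": 0.7,"wz": 0.3,"hand": 0.7},
  {"dx": 0.0005,"dy": 0.002,"dz": -0.011,"wx": 0.2,"wy": 0.7,"wz": 0.3,"hand": 0.7},
  {"dx": 0,"dy": 0.002,"dz": -0.011,"wx": 0.2,"wy": 0.7,"wz": 0.3,"hand": 0.7},
  {"dx": 0,"dy": 0.002,"dz": -0.011,"wx": 0.2,"wy": 0.7,"wz": 0.3,"hand": 0.7},
])

```text
time: 12.6
eef_pos: [0.5609, -0.1338, 0.0214]
tcp_rot: [0.797, -0.029, -0.603, -0.017]
contact_force: [-15.9, 2.0, 7.0]
opening: 0.7
```

```bash
python3 look.py 16 0.60
```

```text
[-0.449  0.261  2.098  0.186  0.532  1.04 ] [-15.91   1.99   6.99]
[[ 0.27  -0.067 -0.961]
 [-0.026 -0.998  0.063]
 [-0.963  0.008 -0.271]]
t 12.6 pos [ 0.5609 -0.1338  0.0214] ang left deg 2.0
dx 0.003 dy -0.000 dz -0.009  wx -0.2 wy -0.4 wz -0.2
dx 0.003 dy -0.000 dz -0.009  wx -0.2 wy -0.4 wz -0.2
dx 0.003 dy -0.000 dz -0.009  wx -0.2 wy -0.4 wz -0.2
dx 0.003 dy -0.000 dz -0.009  wx -0.2 wy -0.4 wz -0.2
```

View pics/top16c.png

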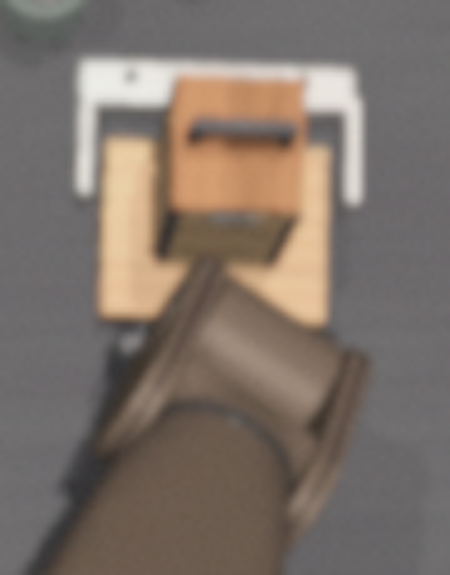

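View pics/scene16c.png

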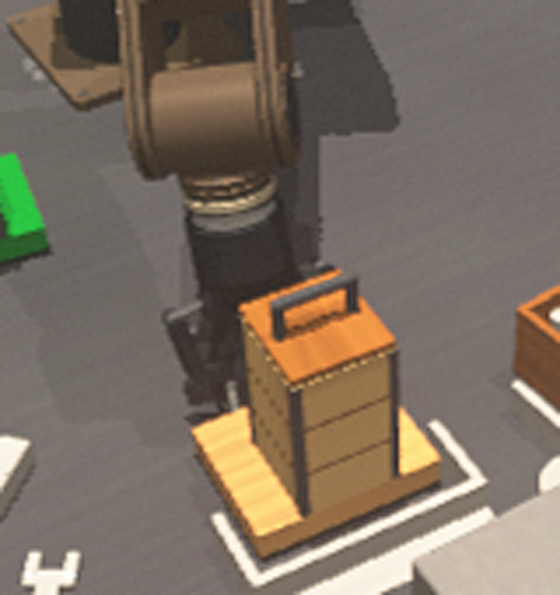

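The crate is deep in the bay and centred (board edges 101 and 328 against cheeks 93 and 344), with roughly 24 mm left. I'll make the final push, softer at the end.

Call:
send_rows([
  {"dx": 0.002,"dy": 0.001,"dz": -0.01,"wx": 0,"wy": 0.5,"wz": 0.2,"hand": 0.7},
  {"dx": 0.0015,"dy": 0.001,"dz": -0.01,"wx": 0,"wy": 0.5,"wz": 0.2,"hand": 0.7},
  {"dx": 0.0015,"dy": 0.001,"dz": -0.009,"wx": 0,"wy": 0.5,"wz": 0.2,"hand": 0.7},
  {"dx": 0.001,"dy": 0.001,"dz": -0.008,"wx": 0,"wy": 0.5,"wz": 0.2,"hand": 0.7},
])

```text
time: 13.03
eef_pos: [0.5798, -0.1342, 0.0165]
tcp_rot: [0.789, -0.024, -0.614, -0.016]
contact_force: [-23.1, 0.4, 16.1]
opening: 0.699
```

```bash
python3 look.py 17 0.60
```

```text
[-0.433  0.312  2.039  0.162  0.562  1.068] [-23.07   0.43  16.12]
[[ 0.246 -0.058 -0.968]
 [-0.019 -0.998  0.055]
 [-0.969  0.004 -0.247]]
t 13.03 pos [ 0.5798 -0.1342  0.0165] ang left deg 0.5
dx 0.001 dy 0.000 dz -0.005  wx -0.1 wy -0.1 wz -0.1
dx 0.001 dy 0.000 dz -0.005  wx -0.1 wy -0.1 wz -0.1
dx 0.001 dy 0.000 dz -0.005  wx -0.1 wy -0.1 wz -0.1
dx 0.001 dy 0.000 dz -0.005  wx -0.1 wy -0.1 wz -0.1
```

View pics/top17c.png

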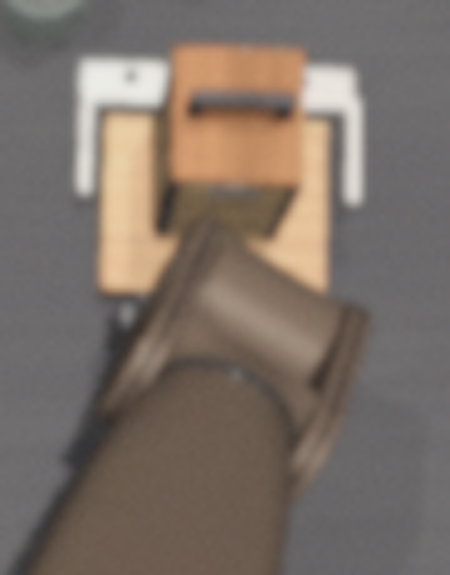

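View pics/scene17c.png

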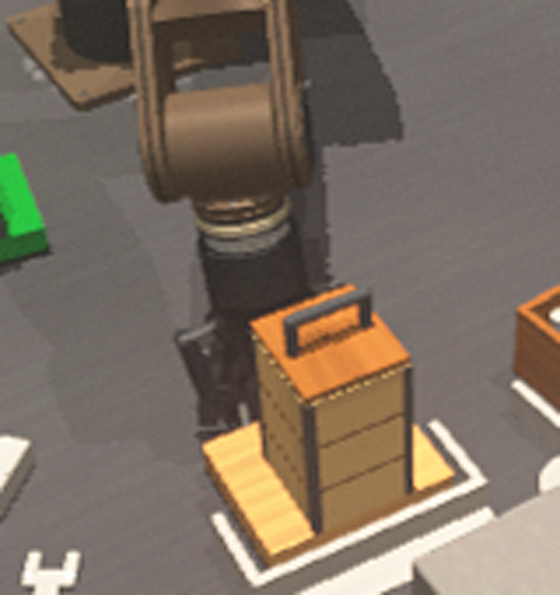

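About 5 mm is left, since a thin gap still shows ahead of the board in the scene view. I'll push until it stalls.

Call:
send_rows([
  {"dx": 0.001,"dy": 0.001,"dz": -0.008,"wx": 0.1,"wy": 0.5,"wz": 0.2,"hand": 0.7},
  {"dx": 0.001,"dy": 0.001,"dz": -0.008,"wx": 0.1,"wy": 0.5,"wz": 0.2,"hand": 0.7},
  {"dx": 0.001,"dy": 0.001,"dz": -0.008,"wx": 0.1,"wy": 0.5,"wz": 0.2,"hand": 0.7},
])

```text
time: 13.38
eef_pos: [0.5886, -0.1342, 0.0132]
tcp_rot: [0.783, -0.022, -0.622, -0.018]
contact_force: [-22.9, 0.4, 17.0]
opening: 0.701
```

```bash
python3 look.py 18 0.60
```

```text
[-0.424  0.34   2.006  0.147  0.587  1.09 ] [-22.91   0.42  17.03]
[[ 0.225 -0.057 -0.973]
 [-0.013 -0.998  0.055]
 [-0.974 -0.    -0.226]]
t 13.38 pos [ 0.5886 -0.1342  0.0132] ang left deg 1.0
dx -0.001 dy 0.000 dz -0.003  wx -0.1 wy 0.2 wz -0.0
dx -0.001 dy 0.000 dz -0.003  wx -0.1 wy 0.2 wz -0.0
dx -0.000 dy 0.000 dz -0.003  wx -0.1 wy 0.2 wz -0.0
dx -0.000 dy 0.000 dz -0.003  wx -0.1 wy 0.2 wz -0.0
```

View pics/top18c.png

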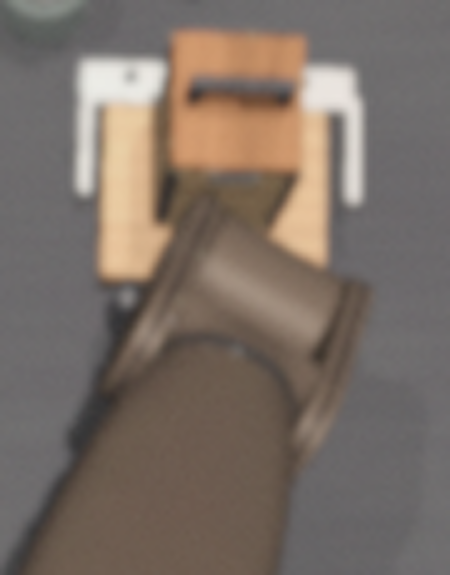

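View pics/scene18c.png

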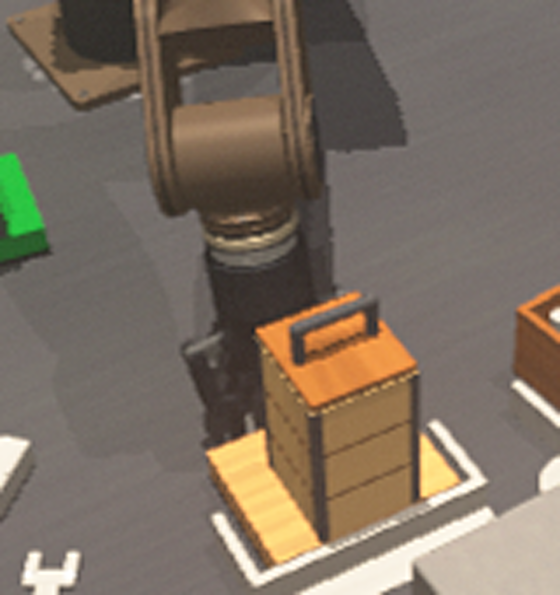

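Call:
send_rows([
  {"dx": 0,"dy": 0.001,"dz": -0.008,"wx": 0.1,"wy": 0.7,"wz": 0.2,"hand": 0.7},
  {"dx": 0,"dy": 0.001,"dz": -0.008,"wx": 0.1,"wy": 0.7,"wz": 0.2,"hand": 0.7},
])

```text
time: 13.65
eef_pos: [0.5912, -0.1339, 0.0118]
tcp_rot: [0.778, -0.02, -0.628, -0.019]
contact_force: [-35.1, -1.7, 26.1]
opening: 0.703
```

```bash
python3 look.py 19 0.60
```

```text
[-0.421  0.352  1.991  0.139  0.606  1.097] [-35.09  -1.66  26.15]
[[ 0.21  -0.054 -0.976]
 [-0.007 -0.999  0.054]
 [-0.978 -0.004 -0.21 ]]
t 13.65 pos [ 0.5912 -0.1339  0.0118] ang left deg 1.9
dx -0.001 dy 0.000 dz -0.002  wx -0.0 wy 0.5 wz 0.0
dx -0.001 dy 0.000 dz -0.003  wx -0.0 wy 0.5 wz 0.0
dx -0.001 dy 0.000 dz -0.003  wx -0.0 wy 0.5 wz 0.0
dx -0.001 dy 0.000 dz -0.003  wx -0.0 wy 0.5 wz 0.0
```

View pics/scene19c.png

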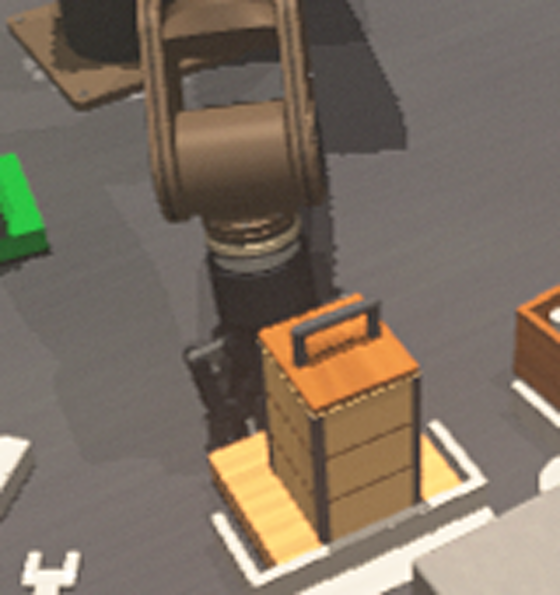

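The force rose to 35 N and the tool advanced only 2.6 mm of 16 mm commanded, so the board seems to be on the stop. I'll press once more, firmly, to confirm it is seated.

Call:
send_rows([
  {"dx": 0,"dy": 0,"dz": -0.012,"wx": 0.1,"wy": 0.8,"wz": 0.2,"hand": 0.7},
  {"dx": 0,"dy": 0,"dz": -0.012,"wx": 0.1,"wy": 0.8,"wz": 0.2,"hand": 0.7},
])

```text
time: 13.92
eef_pos: [0.5916, -0.1334, 0.0111]
tcp_rot: [0.765, -0.016, -0.644, -0.019]
contact_force: [-55.6, -6.2, 46.6]
opening: 0.696
```

```bash
python3 look.py 20 0.60
```

```text
[-0.416  0.367  1.967  0.114  0.654  1.119] [-55.58  -6.18  46.58]
[[ 0.17  -0.049 -0.984]
 [ 0.    -0.999  0.05 ]
 [-0.985 -0.009 -0.17 ]]
t 13.92 pos [ 0.5916 -0.1334  0.0111] ang left deg 4.2
dx -0.001 dy 0.001 dz -0.002  wx 0.0 wy 1.0 wz 0.1
dx -0.001 dy 0.001 dz -0.002  wx 0.0 wy 1.0 wz 0.1
dx -0.001 dy 0.001 dz -0.002  wx 0.0 wy 1.0 wz 0.1
dx -0.001 dy 0.001 dz -0.002  wx 0.0 wy 1.0 wz 0.1
```

View pics/top20c.png

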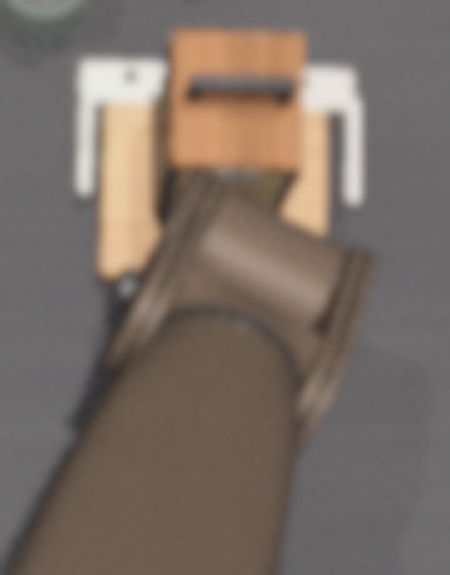

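The tool has stalled at 55 N with under 0.5 mm of motion, so the crate is home against the stop. I'll back straight off, then rise.

Call:
send_rows([
  {"dx": -0.001,"dy": 0,"dz": 0.006,"wx": 0,"wy": 0,"wz": 0,"hand": 0.7},
  {"dx": -0.002,"dy": 0,"dz": 0.008,"wx": 0,"wy": 0,"wz": 0,"hand": 0.7},
  {"dx": -0.004,"dy": 0,"dz": 0.015,"wx": 0,"wy": 0.5,"wz": 0,"hand": 0.7},
  {"dx": -0.008,"dy": 0,"dz": 0.02,"wx": 0,"wy": 0.5,"wz": 0,"hand": 0.7},
  {"dx": -0.02,"dy": 0,"dz": 0.02,"wx": 0,"wy": 0.5,"wz": 0,"hand": 0.7},
  {"dx": -0.03,"dy": 0,"dz": 0.01,"wx": 0,"wy": 0,"wz": 0,"hand": 0.7},
  {"dx": -0.03,"dy": 0,"dz": 0.005,"wx": 0,"wy": 0,"wz": 0,"hand": 0.7},
  {"dx": -0.03,"dy": 0,"dz": 0.005,"wx": 0,"wy": 0,"wz": 0,"hand": 0.7},
])

```text
time: 14.68
eef_pos: [0.4776, -0.1307, 0.1168]
tcp_rot: [0.772, -0.017, -0.634, -0.021]
contact_force: [0.4, -0.2, 0.6]
opening: 0.703
```

```bash
python3 look.py 21 0.45
```

```text
[-0.52  -0.056  2.216  0.133  0.816  1.023] [ 0.44 -0.22  0.64]
[[ 0.194 -0.054 -0.979]
 [ 0.    -0.998  0.055]
 [-0.981 -0.011 -0.194]]
t 14.68 pos [ 0.4776 -0.1307  0.1168] ang left deg 2.9
dx 0.023 dy -0.000 dz 0.012  wx -0.1 wy 0.7 wz 0.1
dx 0.023 dy -0.000 dz 0.012  wx -0.1 wy 0.7 wz 0.1
dx 0.023 dy -0.000 dz 0.012  wx -0.1 wy 0.7 wz 0.1
dx 0.022 dy -0.000 dz 0.012  wx -0.1 wy 0.7 wz 0.1
```

View pics/top21c.png

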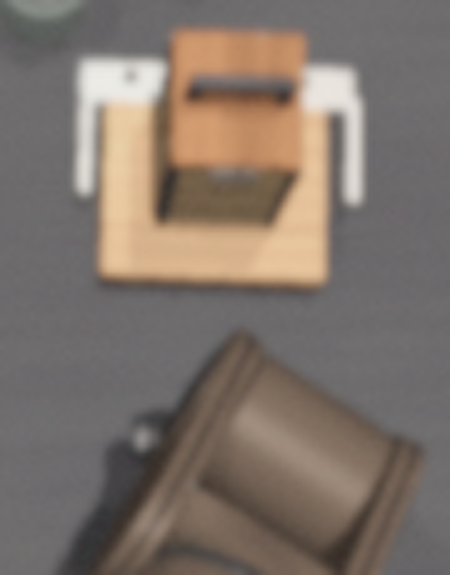

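View pics/scene21c.png

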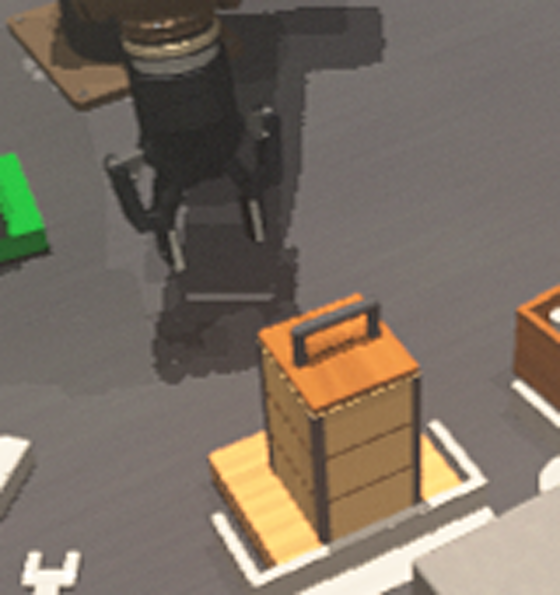

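```bash
python3 - <<'E'
from bayrel import *
rel([B[0],B[1],B[2],B[3],X[2],X[3],X[1],X[0]],[(97,281),(330,287),(100,102),(329,107),(169,29),(307,33),(302,168),(169,166)])
# overlay of home pose (bay pose) for visual check
b=[.6567,-.1392,-.0544]
im=cv2.imread("pics/top21.png");c=cv2.resize(im[110:225,320:410],None,fx=5,fy=5,interpolation=cv2.INTER_CUBIC)
for z in (.03,):
    q=pose([(-.06,.075,z),(-.06,-.075,z),(.06,-.075,z),(.06,.075,z)],b);u=(proj('top',q)-np.array([320,110])+.5)*5-.5
    cv2.polylines(c,[np.int32(u.round())],True,(0,0,255),1)
cv2.imwrite("pics/ov21.png",c)
a=cv2.imread("pics/top0.png").astype(int);d=np.abs(a-im).max(2)
d8=np.uint8(np.clip(d*3,0,255));cv2.imwrite("pics/diff21.png",d8)
E
```

```text
crate [ 0.6589 -0.1353 -0.0447] res 1.3 in bay [0.002  0.004  0.0097]
```

View pics/ov21.png

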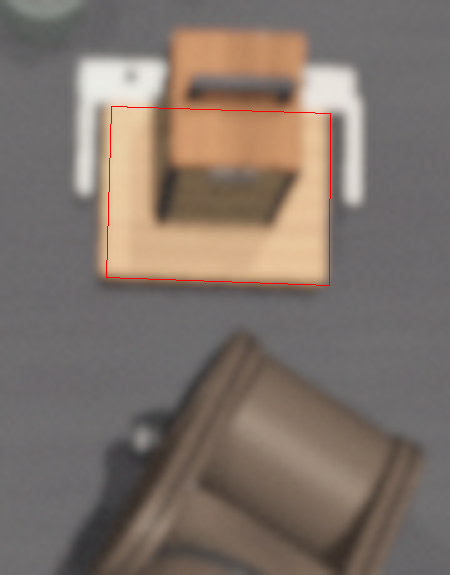

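View pics/diff21.png

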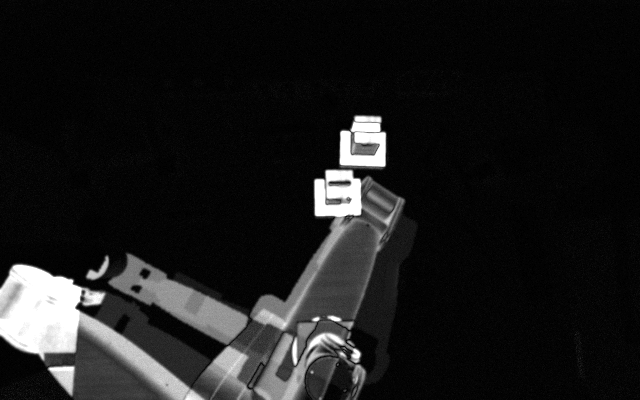

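The overlay puts the crate at about x +2 mm, y +4 mm and 0.01 rad in the bay frame. The difference image shows only the crate and the arm changed, so the bystanders have not moved. I'll let the arm settle for a moment and hand in.

Call:
send_rows([
  {"dx": 0,"dy": 0,"dz": 0,"wx": 0,"wy": 0,"wz": 0,"hand": 0.7},
  {"dx": 0,"dy": 0,"dz": 0,"wx": 0,"wy": 0,"wz": 0,"hand": 0.7},
  {"dx": 0,"dy": 0,"dz": 0,"wx": 0,"wy": 0,"wz": 0,"hand": 0.7},
])

```text
time: 15.03
eef_pos: [0.4838, -0.1335, 0.1235]
tcp_rot: [0.778, -0.02, -0.628, -0.018]
contact_force: [0.3, -1.0, 0.5]
opening: 0.7
```

```bash
python3 - <<'E'
from plant import telemetry, order
import numpy as np
s=telemetry.get_state();print(s['time'],np.round(s['contact_force'],2),np.round(s['dq'],3),np.round(s['eef_pos'],3))
print(order.sign_off())
E
```

```text
15.0333 [ 0.29 -0.96  0.48] [ 0.002  0.018 -0.013  0.004 -0.015  0.001] [ 0.484 -0.133  0.123]
the job is handed in; nothing more can be done
None
```

The wooden crate is home against the back stop of the empty bay, and I handed the job in at about 15 s; no verdict is reported. I pushed it only on its base board, with the gripper tilted back and the fingers spread. The first push was sideways on the left flank, about 85 mm, to line it up with the bay. The second was about 160 mm forward on the near edge.

- **Seated:** at the end the tool stalled at 35 N and then about 55 N with under 0.5 mm of further motion. I took this as the board sitting on the stop.
- **Position in the bay:** the top-camera fit puts the crate at x ≈ +2 mm, y ≈ +4 mm and 0.01 rad from square. These are good to a few mm, because the two cameras disagreed by about 4–7 mm in x and the picture edges are blurred.
- **Upright and clear:** the crate stood upright in every picture. After backing off, the contact force was near zero and the arm was holding still clear of the crate.
- **Bystanders:** comparing the first and last top pictures shows only the crate and the arm changed. Anything under the arm was hidden from that check.

One move call was refused because a key was missing. Twice during the forward push the tool sank and lost tilt under load, so I backed off and reset it. The fingers also pressed down on the board edge, with up to about 47 N at the final stall.

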